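# Hang the lopsided bracket level on the test stand

### The job

Take the lopsided bracket (one wide leg, one narrow leg) out of the slotted rack and thread it onto the stand's pin by the one hole that lets it hang level. Push it back along the pin, gently, until it presses in the spring buffer, and keep it pressed for about a second without ramming it. Then let go and leave it there, hanging level and still, with everything else where it was.

Things in the scene. Friction and masses are not known exactly. Their poses are not given: they have to be found in the camera images.
- bracket_mid (a point): The bracket to hang: one even aluminium plate 8 mm thick, about 0.2 kg, upright in a rack slot. Arm 160 long, 30 high; below its ends, flush, hang a wide leg (60 wide, at -y: y -80 to -20) and a narrow leg (8 wide, y 72 to 80), each 85 long. Point: middle of the arm, 15 below its top edge, 100 above the feet, mid-thickness. Axes: x through the plate, y along the arm, z up.
- hole0 (a point): Centre of one of the bracket's five 10 mm through-holes: y = -40 mm from the arm's middle. Same axes as the bracket.
- hole1 (a point): Centre of one of the bracket's five 10 mm through-holes: y = -20 mm from the arm's middle. Same axes as the bracket.
- hole2 (a point): Centre of one of the bracket's five 10 mm through-holes: y = 0 mm from the arm's middle. Same axes as the bracket.
- hole3 (a point): Centre of one of the bracket's five 10 mm through-holes: y = 20 mm from the arm's middle. Same axes as the bracket.
- hole4 (a point): Centre of one of the bracket's five 10 mm through-holes: y = 40 mm from the arm's middle. Same axes as the bracket.
- spare_mid (a point): Bystander: a second bracket with the same arm and holes but two equal legs 20 mm wide, standing in the other slot of the rack. Point: middle of its arm, same axes. Leave it alone.
- slot_rack: Fixed grey staging rack, 190 mm (x) by 200 mm (y), 8 mm thick base with two slots along y at x = -50 and +50 mm; slot walls rise 14 mm above the base, slots 10 mm wide. Origin: centre of the underside. Which bracket is in which slot varies.
- pin: Fixed plain round steel pin, level, 8 mm diameter, 105 mm long, on which the bracket hangs; the first 5 mm taper to the tip. Origin: the tip, on the pin's axis. x points along the pin from the tip in towards the clamp, z up, y across. Its height (about 0.14 to 0.18 m) and heading vary. The pin ends in the clamp 105 mm behind the tip.
- clamp: Black clamp block, 30 wide, 24 high, holding the pin; origin on the pin axis 110 mm behind the tip, axes as the pin's. It carries a brass sleeve (20 mm diameter, round the pin, firmly fixed) with a black spring buffer at its front. The buffer's face is 29 to 53 mm behind the tip, elsewhere each time (feel for it). It yields 1 mm per 4 N, bottoms at 3 mm; press 5 to 10 N, over 16 N is too much.
- stand: Fixed stand of the pin: steel base 120 by 140 mm, 14 mm thick, with a column of 18 mm diameter, 209 mm high. Origin: underside of the base, below the clamp's origin. Axes as the pin's.
- meter: Bystander: a yellow hand multimeter lying flat, 90 by 190 by 36 mm high, loose. Origin: centre of its underside.
- screwdriver: Bystander: a loose screwdriver 190 mm long lying along its x axis, less than 40 mm high; origin at its middle, on the table. Leave it alone.

How it is judged (in metres and radians):
On the way, in this order (a step that is already met when the one before it is completed fails the run):
1. the bracket is threaded on the pin by the hole that balances it, at least 10 mm in from the tip (x of hole1 in the frame of pin above 0.01 m and y of hole1 in the frame of pin between -0.004 and 0.004 m and z of hole1 in the frame of pin between -0.004 and 0.004 m), for 0.1 s.
2. on the pin by that hole, it is pressed on the buffer with more than 4 N for 0.3 s (x of hole1 in the frame of pin above 0.02 m and y of hole1 in the frame of pin between -0.004 and 0.004 m and z of hole1 in the frame of pin between -0.004 and 0.004 m and contact force between bracket and clamp above 4 N), for 0.3 s.
At the end, for the whole second after the job is handed in: The bracket hangs still and released on the pin by its balancing hole (hole centre within 4 mm of the pin's axis, at least 18 mm in from the tip), arm level within 0.13 rad, plate upright within 0.2 rad, its weight on the pin; spare bracket, meter and screwdriver where they were (x of hole1 in the frame of pin above 0.018 m and y of hole1 in the frame of pin between -0.004 and 0.004 m and z of hole1 in the frame of pin between -0.004 and 0.004 m and angle between bracket's own y axis and vertical between 1.441 and 1.701 rad and angle between bracket's own z axis and vertical below 0.2 rad and contact force between bracket and pin above 0.5 N and contact force between the fingers and bracket below 0.05 N and linear speed of bracket below 0.03 m/s and angular speed of bracket below 0.3 rad/s); the robot touches nothing.
It fails at once if the bracket is pressed on the buffer or clamp with more than 16 N (contact force between bracket and clamp above 16 N).
It fails at once if the bracket is jammed against the pin with more than 20 N (contact force between bracket and pin above 20 N).
It fails at once if a bystander (spare bracket, meter or screwdriver) is moved more than 20 mm (distance of any of spare_mid, meter, screwdriver from where it was at the start of the episode above 0.02 m).
It also fails if it takes over 64 s, if anything falls off the work surface, if the arm or the gripper's body presses on something with over 40 N, if the wrist force passes 120 N, or if a joint passes its speed limit or range.

### The arm

A 6-joint arm with a two-finger parallel gripper is mounted at the origin on the work surface. World frame = base frame: x ahead of the robot, y to its left, z up, the work surface at z = 0. Lengths are in m, angles in degrees, forces in N, time in s.
With the tool pointing down it reaches from about 0.4 to 0.825 m from the base axis. Payload 7 kg.
Tool frame: the origin (TCP) lies at the very end of the fingers, on their centre line; the grasp point (between the pads) lies 19 mm behind it (r.grasp_offset is the z of the grasp point in the tool frame, in m); z points along the fingers, y is the direction in which the jaws open and shut (so a half turn about z gives the same grasp; the last joint's range is limited). The gripper opens to 88 mm and grips with 3 to 60 N. Pads are 19 mm wide; open, the fingers measure 130 mm over their backs; the gripper's body (78 mm by 193 mm) begins 47 mm behind the grasp point.
Start: joints at [87.955, 20.546, 0.682, 0, -70.136, -16.507], TCP at [0.215, 0.64, 0.227] pointing down, gripper open.
Joint ranges: [-176.03, 176.03], [-82.01, 121.73], [-58.28, 71.71], [-173.87, 95.51], [-174.79, -0.11], [-173.66, 173.66]. Speed limits (degrees/s): [136.94, 136.94, 172.46, 180, 180, 180].

### API

Orientations are given as [roll, pitch, yaw] about the fixed x, y, z axes, in that order (R = Rz(yaw) Ry(pitch) Rx(roll)).
In Python, from plant import r gives the robot as it stands.
- The arm moves only by the tool carry_out, never from a script. Its argument "plan" is a list of rows, each a list of 6 numbers: the shift along the world's x, y, z in m, then the turn, a rotation vector about the world's x, y, z in rad. In form: [[tx, ty, tz, wx, wy, wz], ...]. A call has 1 to 12 rows; each row shifts and turns the pose as measured when the row begins; what a row does not reach is not made up. A row lasts 1/12 s, in which the tool goes at most 41.7 mm and 7.16 degrees, less where a joint would pass 70% of its speed; a pose out of reach is approached as far as the arm can. A call with a gripper value outside its range is refused whole. "fingers" is the closure, from -1 (fully open) to 1 (shut), set as the call begins (left out, the last holds). The fingers move at their own pace and stop on an object; "force" is the grip in N (left out, the last holds). Time passes only in rows, so rows that do not move let the fingers close. It gives the time, the measured TCP pose, the force and the opening at its end, in the units of the state.
- r.get_state(): the state, without advancing time (a new reading comes with each control period).
- r.capture(name): name is "scene" or "side" or "wrist"; returns the picture (384x512x3 uint8, red, green, blue); there is no depth.
- r.camera_model(name): a dict with "fov_y" (degrees; the focal length in pixels is half the picture's height over the tangent of half this angle, whatever the lens; pixels are square), "cx", "cy" (the principal point, pixels), "R" (3x3) and "t" (3): a world point X has camera coordinates R X + t; the wrist camera has in their place "mount" (4x4, takes a point from camera to tool coordinates, whose origin is the TCP and whose axes are the flange's). Camera axes: x right, y down, z forward; pixel columns grow to the right and rows downward; lengths in m; the calibration is good to about 2 mm. The wrist camera is an equidistant fisheye: a pixel r from the principal point sees the ray r / f radians off the axis. A picture is of the moment at which its call begins: read the wrist's pose just before it. camera_model takes no time and is no camera call.
- r.close_job(): hands the job in, once; it reports no verdict.
The state is a dict: "time_s": time; "joints": joint angles; "qd": joint speeds; "joint_torque": joint torques, N m; "tcp_pos": TCP position; "eef_rot": TCP orientation; "contact_force": force on the tool from outside, world axes, zero at the start; "moment": the same for the moment, N m; "gripper_width": finger opening in m.
Only numpy, scipy, OpenCV 4.12 (cv2) and the standard library are available. Lean on these libraries where they do the work, as an engineer would, in place of code of your own. Each camera call takes 0.05 s, during which the arm holds its last target.

## Working session

There is one attempt and no reset: what is moved stays moved. The work goes in short steps, Python scripts to look and compute and a tool call to move; the robot and the scene stay as the last step left them, time stands still between calls to the robot, and variables do not carry over. Pictures are saved under pics/ and viewed, and the job is handed in when it is done.

Besides the shell and the picture viewer there is one more tool, called after "Request:" as name(argument=value, ...), one argument or row to a line, values as JSON. carry_out: Moves the arm, as the interface text tells. Its arguments: {"type":"object","properties":{"plan":{"type":"array"},"fingers":{"type":"number"},"force":{"type":"number"}},"required":["plan"]}

```bash
ls; mkdir -p pics; python3 - <<'E'
from plant import r
import cv2
print(r.get_state())
for n in ["scene","side","wrist"]:
    print(n,r.camera_model(n))
    im=r.capture(n); cv2.imwrite(f"pics/{n}0.png",cv2.cvtColor(im,cv2.COLOR_RGB2BGR))
E
```

```text
pics
{'time_s': 0.0, 'joints': array([ 8.79551306e+01,  2.05927485e+01,  6.31471386e-01, -1.78418095e-02,
       -7.01369404e+01, -1.65095270e+01]), 'qd': array([-0.11825975,  0.04764325,  0.01209138, -0.0489023 , -0.05705359,
       -0.02124289]), 'joint_torque': array([-3.04603818e-04, -5.82714272e+01,  2.93052453e+01,  6.99722573e+00,
        6.85457155e-03, -1.72159080e-04]), 'tcp_pos': array([0.21464201, 0.6394251 , 0.22559756]), 'eef_rot': array([ 1.79901065e+02, -1.18326332e-02, -1.85604627e+01]), 'contact_force': array([ 0.07207655,  0.48665578, -0.75475726]), 'moment': array([ 0.00753912, -0.01014361,  0.02083554]), 'gripper_width': 0.08779392247006114}
scene {'fov_y': 45.963238060883306, 'cx': 247.82075517450045, 'cy': 192.67447485436304, 'R': array([[ 4.25004222e-02,  9.99096339e-01, -4.67604778e-04],
       [ 5.37953950e-01, -2.32783342e-02, -8.42652756e-01],
       [-8.41902169e-01,  3.55615481e-02, -5.38457162e-01]]), 't': array([-0.02985354, -0.24467627,  1.59817818])}
side {'fov_y': 57.21862686405838, 'cx': 259.2776004963866, 'cy': 195.7637568178237, 'R': array([[-0.82255635, -0.5686789 ,  0.00231584],
       [-0.31376675,  0.45043896, -0.83585595],
       [ 0.4742905 , -0.68826525, -0.54894396]]), 't': array([0.49554268, 0.2912759 , 0.52711721])}
wrist {'fov_y': 65.70646984690485, 'cx': 252.32283537202102, 'cy': 188.3270917535595, 'mount': array([[ 1.51534082e-04, -9.57114308e-01, -2.89710507e-01,
         7.93064627e-02],
       [ 9.99999712e-01,  3.60487784e-04, -6.67887336e-04,
         9.87394945e-04],
       [ 7.43681624e-04, -2.89710322e-01,  9.57114087e-01,
        -1.58988642e-01],
       [ 0.00000000e+00,  0.00000000e+00,  0.00000000e+00,
         1.00000000e+00]])}
```

View pics/scene0.png

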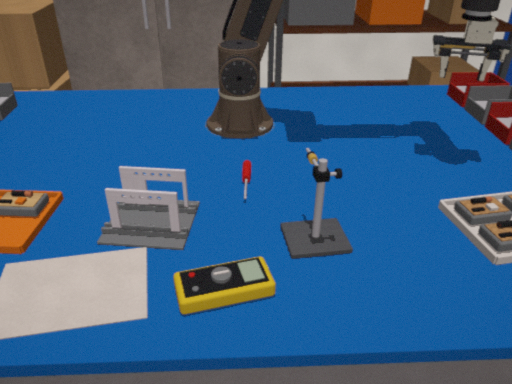

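View pics/side0.png

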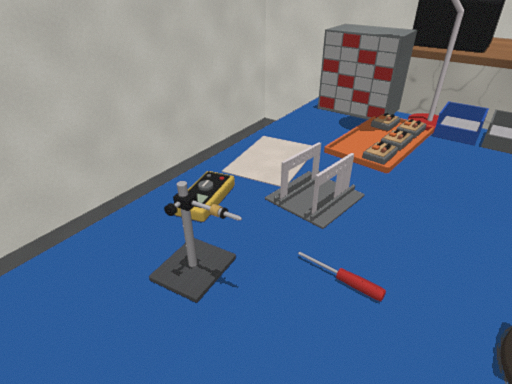

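View pics/wrist0.png

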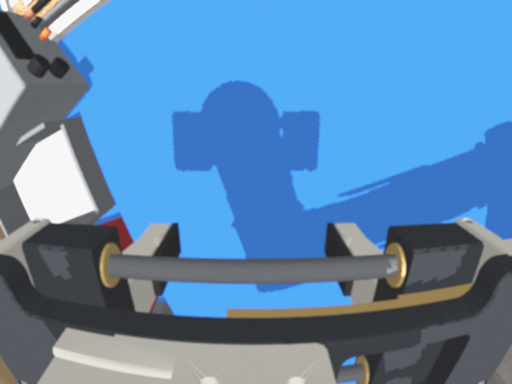

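```bash
python3 - <<'E'
import cv2
s=cv2.imread("pics/scene0.png"); d=cv2.imread("pics/side0.png")
def crop(im,x,y,w,h,k,n): cv2.imwrite(n,cv2.resize(im[y:y+h,x:x+w],None,fx=k,fy=k,interpolation=cv2.INTER_CUBIC))
crop(s,95,155,110,95,7,"pics/c1.png")
crop(s,275,140,80,120,5,"pics/c2.png")
crop(d,260,130,110,95,7,"pics/c3.png")
crop(d,145,175,110,125,5,"pics/c4.png")
E
```

```text
(no output)
```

View pics/c1.png

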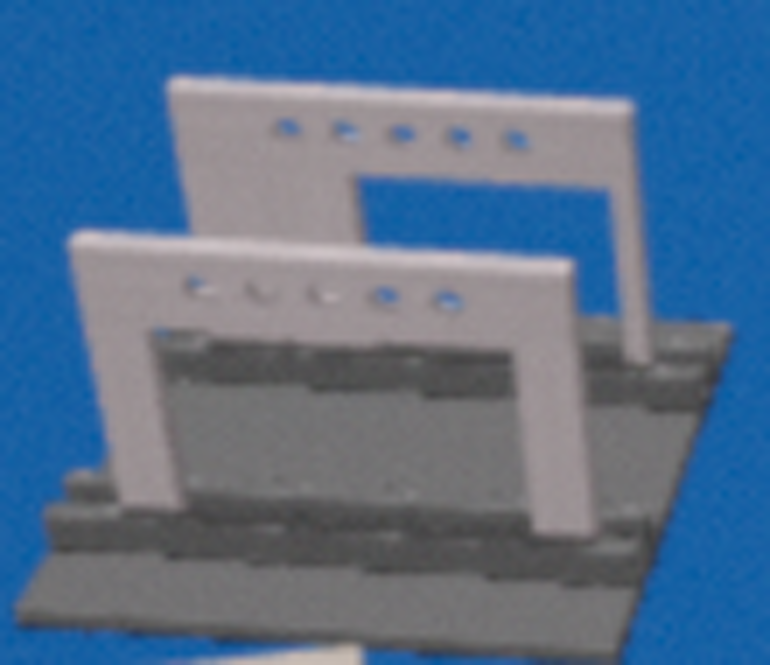

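View pics/c2.png

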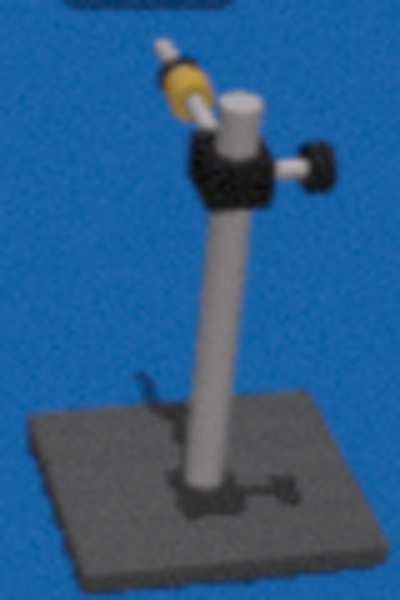

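View pics/c3.png

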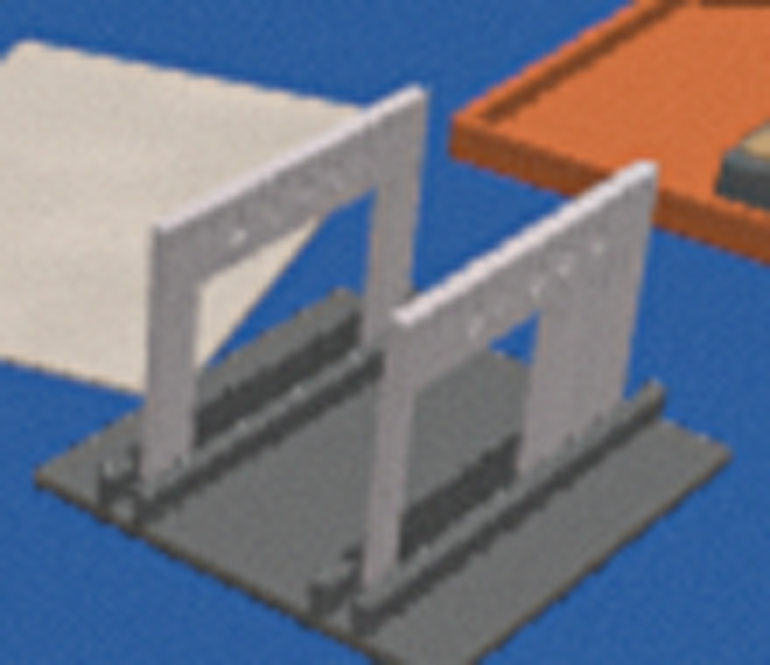

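View pics/c4.png

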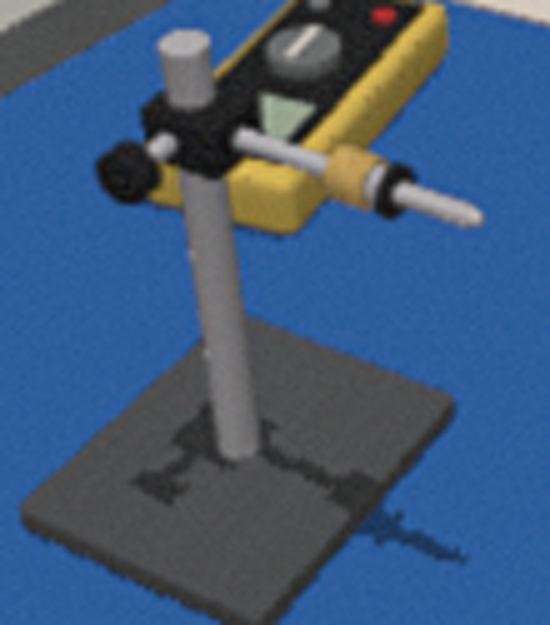

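```bash
cat > geo.py <<'E'
import numpy as np
from scipy.optimize import least_squares
from plant import r
M={n:r.camera_model(n) for n in("scene","side")}
def proj(n,P):
    m=M[n]; c=np.asarray(P)@m["R"].T+m["t"]; f=192/np.tan(np.radians(m["fov_y"]/2))
    return c[:,:2]/c[:,2:]*f+[m["cx"],m["cy"]]
def unc(uv,x0,y0,k): return (np.asarray(uv,float)+.5)/k-.5+[x0,y0]
def place(p,L): 
    c,s=np.cos(p[3]),np.sin(p[3]); L=np.asarray(L,float)
    return np.c_[p[0]+c*L[:,0]-s*L[:,1],p[1]+s*L[:,0]+c*L[:,1],p[2]+L[:,2]]
def fit(sets,p0,fixz=None):
    # sets: list of (cam, pix, local)
    def f(p):
        q=p.copy()
        if fixz is not None:q[2]=fixz
        return np.concatenate([(proj(n,place(q,L))-uv).ravel() for n,uv,L in sets])
    s=least_squares(f,p0,loss="soft_l1")
    for n,uv,L in sets: print(n,np.round(proj(n,place(s.x,L))-uv,1).tolist())
    return s.x
E
python3 - <<'E'
from geo import *
a=unc([(289,127),(347,132),(403,134),(459,137),(516,140),(358,178),(610,190),(170,88),(632,106)],95,155,7)
La=[(4,y,0) for y in(-40,-20,0,20,40)]+[(4,-20,-15),(4,72,-15),(4,-80,15),(4,80,15)]
b=unc([(540,312),(415,392),(657,165)],260,130,7)
Lb=[(-4,-20,-15),(-4,72,-15),(-4,-80,15)]
S=[("scene",a,np.array(La)/1e3),("side",b,np.array(Lb)/1e3)]
p=fit(S,[.6,-.2,.11,0]);print("bracket",p, np.degrees(p[3]))
p=fit(S[:1],[.6,-.2,.11,0]);print("scene only",p)
p=fit(S[1:],[.6,-.2,.108,0],.108);print("side only",p)
t=unc([(160,43),(242,101),(30,420),(308,393),(385,548),(83,578)],275,140,5)
# stand frame
def pin(q,cam):
    x,y,yaw,h=q
    L=[(-.11,0,h),(0,0,.209),(-.06,-.07,.014),(-.06,.07,.014),(.06,.07,.014),(.06,-.07,.014)]
    return proj(cam,place([x,y,0,yaw],L))
u=unc([(478,217),(186,42),(453,400),(22,517),(255,318)],145,175,5)
def f(q): 
    A=pin(q,"scene")-t; B=pin(q,"side")[[0,1,2,4,5]]-u
    B=pin(q,"side")[[0,1,2,4,5]]
    # base corners side: order guess by nearest
    from scipy.spatial.distance import cdist
    B2=[]
    allb=pin(q,"side")
    B2.append(allb[0]-u[0]);B2.append(allb[1]-u[1])
    for k in u[2:]:
        d=allb[2:]-k; B2.append(d[np.argmin((d**2).sum(1))])
    return np.concatenate([A.ravel(),np.ravel(B2)])
s=least_squares(f,[.7,.2,.1,.16],loss="soft_l1");q=s.x
print("stand",q,np.degrees(q[2]));print(np.round(f(q).reshape(-1,2),1).tolist())
print("tip",place([q[0],q[1],0,q[2]],[(-.11,0,q[3])]))
# tip triangulated
g=lambda P:np.concatenate([proj("scene",P[None])[0]-t[0],proj("side",P[None])[0]-u[0]])
z=least_squares(g,np.array([.6,.15,.16]));print("tri tip",z.x,z.fun)
g=lambda P:np.concatenate([proj("scene",P[None])[0]-t[1],proj("side",P[None])[0]-u[1]])
z=least_squares(g,np.array([.6,.15,.2]));print("tri coltop",z.x,z.fun)
E
```

```text
scene [[0.0, 0.5], [-0.1, 0.2], [0.1, 0.3], [0.3, 0.3], [0.4, 0.2], [-0.9, -1.0], [0.6, -0.8], [-0.2, -0.2], [-0.2, 0.4]]
side [[2.5, -2.2], [-0.5, 0.4], [-0.2, 0.3]]
bracket [ 0.53000741 -0.22087096  0.10956799 -0.1385505 ] -7.9383586686467815
scene [[0.1, 0.4], [-0.1, 0.1], [0.1, 0.3], [0.2, 0.2], [0.2, 0.2], [-0.9, -1.1], [0.4, -0.9], [0.0, -0.2], [-0.4, 0.4]]
scene only [ 0.52485915 -0.2219086   0.10672017 -0.14136921]
side [[2.4, -2.1], [-0.5, 0.6], [-0.5, 0.4]]
side only [ 0.53104691 -0.22280479  0.108      -0.1339899 ]
stand [0.65949641 0.15588787 0.10896385 0.17593475] 6.2431687481179745
[[0.7, 1.0], [-0.8, -0.8], [-1.1, -2.3], [-0.3, -2.1], [1.3, -1.8], [-0.2, -1.5], [-3.8, -0.6], [0.5, 1.3], [0.9, -0.4], [-1.6, -1.0], [-4.5, -1.4]]
tip [[0.55014879 0.14392555 0.17593475]]
tri tip [0.54381815 0.14251259 0.17610788] [-0.36195104 -0.2745131  -0.25277607  0.20814824]
tri coltop [0.66237179 0.15550602 0.20966254] [-0.67652457 -0.42816148 -0.55144319  0.39441437]
```

Request:
carry_out(
  plan=[
    [0.014,-0.036,0.005,0,0,-0.1155],
    [0.014,-0.036,0.005,0,0,-0.1155],
    [0.014,-0.036,0.005,0,0,-0.1155],
    [0.014,-0.036,0.005,0,0,-0.1155],
    [0.014,-0.036,0.005,0,0,-0.1155],
    [0.014,-0.036,0.005,0,0,-0.1155],
    [0.014,-0.036,0.005,0,0,-0.1155],
    [0.014,-0.036,0.005,0,0,-0.1155],
    [0.014,-0.036,0.005,0,0,-0.1155],
    [0.014,-0.036,0.005,0,0,-0.1155],
    [0.014,-0.036,0,0,0,-0.1155],
    [0.014,-0.036,0,0,0,-0.1155],
  ],
  fingers=-1,
)

```text
time_s: 1.15
tcp_pos: [0.3819, 0.1914, 0.2708]
eef_rot: [179.5, -0.1, -101.0]
contact_force: [0.1, -0.0, 0.1]
gripper_width: 0.0878
```

Request:
carry_out(
  plan=[
    [0.0138,-0.0356,-0.002,0,0,0.01],
    [0.0138,-0.0356,-0.002,0,0,0.01],
    [0.0138,-0.0356,-0.002,0,0,0.01],
    [0.0138,-0.0356,-0.002,0,0,0.01],
    [0.0138,-0.0356,-0.002,0,0,0.01],
    [0.0138,-0.0356,-0.002,0,0,0],
    [0.0138,-0.0356,-0.002,0,0,0],
    [0.0138,-0.0356,-0.002,0,0,0],
    [0.0138,-0.0356,-0.002,0,0,0],
    [0.0138,-0.0356,-0.002,0,0,0],
    [0.0138,-0.0356,-0.002,0,0,0],
    [0,0,0,0,0,0],
  ],
)

```text
time_s: 2.15
tcp_pos: [0.5356, -0.2277, 0.2485]
eef_rot: [179.7, 0.2, -98.7]
contact_force: [0.9, 0.9, -0.2]
gripper_width: 0.0876
```

```bash
cat > cap.py <<'E'
import sys,cv2,numpy as np
from plant import r
def go(n,out,box=None,k=1):
    s=r.get_state(); im=cv2.cvtColor(r.capture(n),cv2.COLOR_RGB2BGR)
    cv2.imwrite(f"pics/{out}_raw.png",im)
    if box: x,y,w,h=box; im=im[y:y+h,x:x+w]
    cv2.imwrite(f"pics/{out}.png",cv2.resize(im,None,fx=k,fy=k,interpolation=cv2.INTER_CUBIC))
    print(n,s["time_s"],np.round(s["tcp_pos"],4).tolist(),np.round(s["eef_rot"],2).tolist(),np.round(s["contact_force"],2).tolist(),np.round(s["moment"],2).tolist(),s["gripper_width"])
E
python3 -c "
from cap import *
go('wrist','w1',None,1.5)"
```

```text
wrist 2.15 [0.5356, -0.2277, 0.2485] [179.69, 0.17, -98.65] [0.9, 0.92, -0.16] [0.16, -0.09, 0.0] 0.08758145135403728
```

View pics/w1.png

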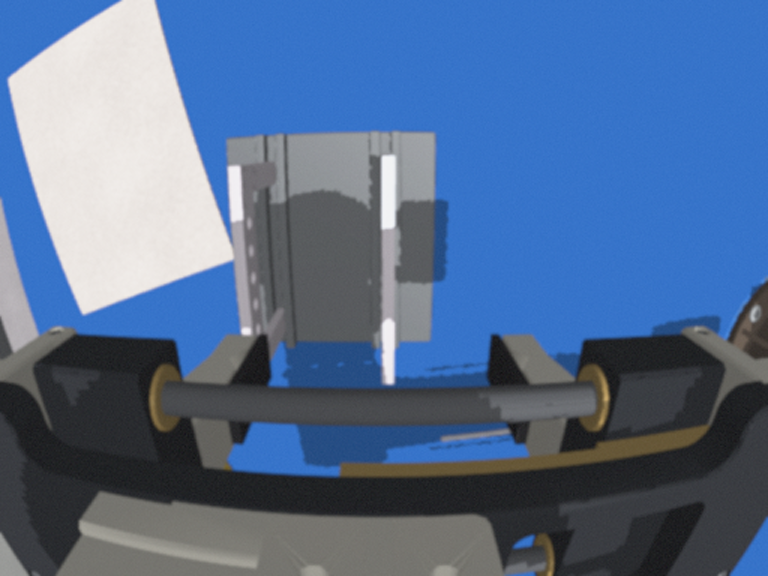

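```bash
cat > wr.py <<'E'
import numpy as np
from scipy.spatial.transform import Rotation as Ro
from plant import r
m=r.camera_model("wrist"); f=192/np.tan(np.radians(m["fov_y"]/2))
def T(pos,rpy):
    A=np.eye(4);A[:3,:3]=Ro.from_euler("xyz",rpy,degrees=True).as_matrix();A[:3,3]=pos;return A@m["mount"]
def ray(uv,pos,rpy):
    d=np.asarray(uv,float)-[m["cx"],m["cy"]];rr=np.hypot(*d);th=rr/f
    c=np.r_[np.sin(th)*d/max(rr,1e-9),np.cos(th)];A=T(pos,rpy);return A[:3,3],A[:3,:3]@c
def atz(uv,z,pos,rpy):
    o,d=ray(uv,pos,rpy);return o+d*(z-o[2])/d[2]
def wproj(P,pos,rpy):
    c=(np.linalg.inv(T(pos,rpy))@np.r_[P,1])[:3];th=np.arctan2(np.hypot(c[0],c[1]),c[2]);return m["cx"]+f*th*c[0]/np.hypot(*c[:2]),m["cy"]+f*th*c[1]/np.hypot(*c[:2])
E
python3 - <<'E'
from wr import *
pos=[0.5356,-0.2277,0.2485];rpy=[179.69,.17,-98.65]
a=atz((388/1.5,155/1.5),.123,pos,rpy);b=atz((389.5/1.5,383/1.5),.123,pos,rpy)
print(a,b,np.linalg.norm(a-b),(a+b)/2,np.degrees(np.arctan2(b[1]-a[1],b[0]-a[0]))-90)
A=np.eye(4)
print(Ro.from_euler("xyz",rpy,degrees=True).as_matrix())
E
```

```text
[ 0.51811851 -0.3026726   0.123     ] [ 0.54021539 -0.14357286  0.123     ] 0.1606268902685816 [ 0.52916695 -0.22312273  0.123     ] -7.907053185219766
[[-0.15039748 -0.98861345 -0.00490272]
 [-0.98862116  0.15038007  0.00374699]
 [-0.00296706  0.00541047 -0.99998096]]
```

Request:
carry_out(
  plan=[
    [-0.0012,0.008,-0.005,0,0,0.004],
    [-0.0012,0.008,-0.01,0,0,0.004],
    [-0.0012,0.008,-0.02,0,0,0.004],
    [0,0,-0.025,0,0,0],
    [0,0,-0.025,0,0,0],
    [0,0,-0.02,0,0,0],
    [0,0,-0.015,0,0,0],
    [0,0,0,0,0,0],
  ],
)

```text
time_s: 2.87
tcp_pos: [0.5263, -0.1886, 0.1221]
eef_rot: [179.8, 0.4, -97.5]
contact_force: [-1.0, 0.5, -0.8]
gripper_width: 0.0879
```

Request:
carry_out(
  plan=[
    [0.004,-0.008,-0.006,0,0,-0.004],
    [0.001,-0.004,-0.008,0,0,0],
    [0,0,0,0,0,0],
    [0,0,0,0,0,0],
  ],
)

```text
time_s: 3.2
tcp_pos: [0.5317, -0.197, 0.1088]
eef_rot: [179.9, 0.4, -97.3]
contact_force: [-0.3, -0.7, -0.3]
gripper_width: 0.0876
```

Request:
carry_out(
  plan=[
    [0,-0.004,-0.006,0,0,-0.006],
    [0,-0.002,-0.005,0,0,-0.004],
    [0,0,0,0,0,0],
    [0,0,0,0,0,0],
  ],
)

```text
time_s: 3.53
tcp_pos: [0.5328, -0.2038, 0.0986]
eef_rot: [-179.9, 0.4, -98.0]
contact_force: [0.5, 0.2, 0.6]
gripper_width: 0.0877
```

```bash
python3 -c "
from cap import *
go('wrist','w2',None,1.5)
go('side','s2',(230,60,150,150),5)"
```

```text
wrist 3.5333 [0.5328, -0.2038, 0.0986] [-179.86, 0.4, -97.96] [0.45, 0.2, 0.65] [-0.01, -0.09, 0.0] 0.08766769989078603
side 3.5833 [0.5327, -0.2038, 0.0985] [-179.87, 0.4, -97.97] [-0.75, 0.38, -0.96] [0.06, 0.0, -0.04] 0.08751477214705501
```

View pics/w2.png

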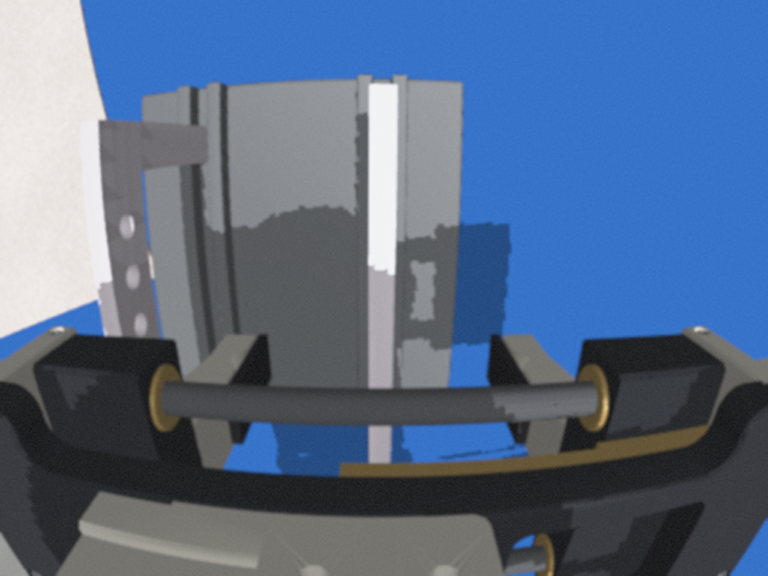

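View pics/s2.png

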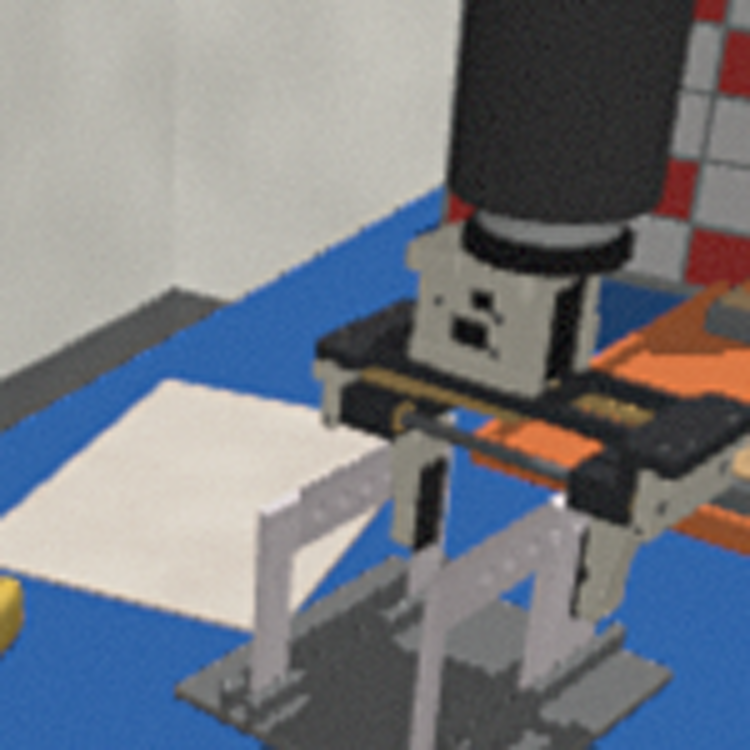

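```bash
python3 - <<'E'
from wr import *
print(atz((383/1.5,83/1.5),.123,[0.5328,-0.2038,0.0986],[-179.86,.4,-97.96]))
E
```

```text
[ 0.51811898 -0.30313506  0.123     ]
```

Request:
carry_out(
  plan=[
    [0,0,0,0,0,0],
    [0,0,0,0,0,0],
    [0,0,0,0,0,0],
    [0,0,0,0,0,0],
    [0,0,0,0,0,0],
    [0,0,0,0,0,0],
    [0,0,0,0,0,0],
    [0,0,0,0,0,0],
  ],
  fingers=1,
  force=40,
)

```text
time_s: 4.3
tcp_pos: [0.5332, -0.2037, 0.0995]
eef_rot: [-179.8, 0.4, -97.9]
contact_force: [-0.0, -0.2, 0.4]
gripper_width: 0.04
```

Request:
carry_out(
  plan=[
    [0,0,0,0,0,0],
    [0,0,0,0,0,0],
    [0,0,0,0,0,0],
    [0,0,0,0,0,0],
    [0,0,0,0,0,0],
    [0,0,0,0,0,0],
    [0,0,0,0,0,0],
    [0,0,0,0,0,0],
  ],
)

```text
time_s: 4.97
tcp_pos: [0.533, -0.2037, 0.0994]
eef_rot: [-179.8, 0.4, -98.0]
contact_force: [0.2, 0.5, -0.0]
gripper_width: 0.0076
```

Request:
carry_out(
  plan=[
    [0,0,0.003,0,0,0],
    [0,0,0.006,0,0,0],
    [0,0,0.01,0,0,0],
    [0,0,0.015,0,0,0],
    [0,0,0.02,0,0,0],
    [0,0,0.025,0,0,0],
    [0,0,0.025,0,0,0],
    [0,0,0.015,0,0,0],
    [0,0,0,0,0,0],
    [0,0,0,0,0,0],
  ],
)

```text
time_s: 5.8
tcp_pos: [0.5297, -0.203, 0.227]
eef_rot: [180.0, 0.5, -98.0]
contact_force: [-0.1, 0.1, -3.5]
gripper_width: 0.0074
```

```bash
python3 -c "
from cap import *
go('scene','a3',(80,60,160,160),4)
go('side','s3',(230,30,150,180),4)"
```

```text
scene 5.8 [0.5297, -0.203, 0.227] [179.98, 0.46, -98.0] [-0.09, 0.06, -3.5] [0.22, -0.03, 0.0] 0.0073946146542978935
side 5.85 [0.5298, -0.2032, 0.227] [180.0, 0.44, -97.99] [1.17, -0.79, -2.1] [0.09, -0.1, -0.02] 0.007559575251690882
```

View pics/a3.png

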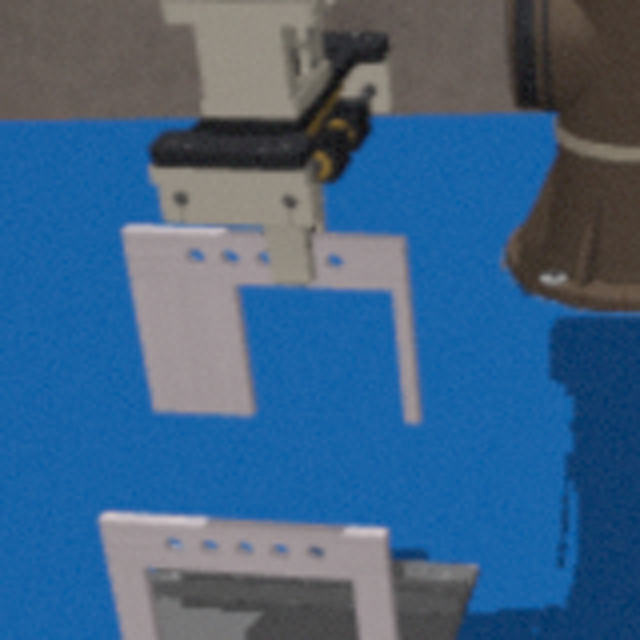

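View pics/s3.png

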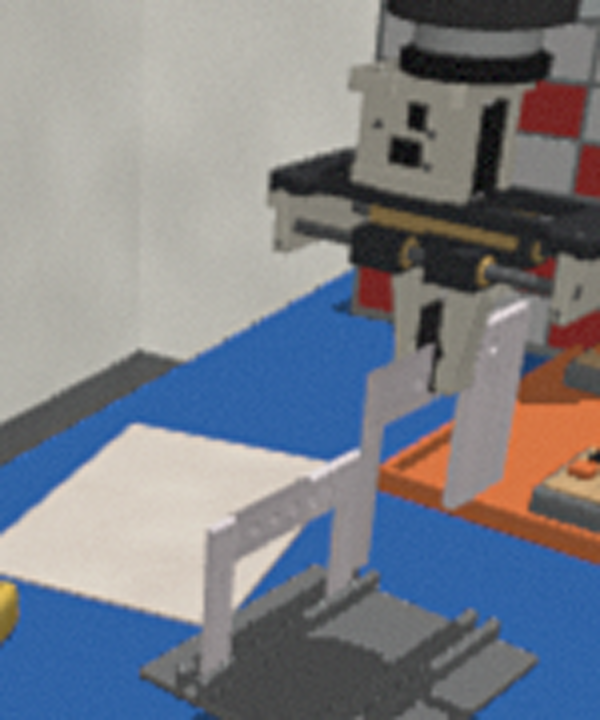

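Request:
carry_out(
  plan=[
    [-0.008,0.015,0,0,0,0.02],
    [-0.008,0.03,0,0,0,0.025],
    [-0.008,0.035,0,0,0,0.025],
    [-0.008,0.035,0,0,0,0.025],
    [-0.008,0.035,0,0,0,0.025],
    [-0.005,0.035,-0.003,0,0,0.025],
    [-0.005,0.035,-0.003,0,0,0.025],
    [0,0.035,-0.003,0,0,0.025],
    [0,0.035,-0.003,0,0,0.025],
    [0,0.025,-0.003,0,0,0.02],
    [0,0.01,0,0,0,0],
    [0,0,0,0,0,0],
  ],
)

```text
time_s: 6.9
tcp_pos: [0.4655, 0.1322, 0.1932]
eef_rot: [178.4, 0.1, -83.9]
contact_force: [0.6, -0.5, -2.3]
gripper_width: 0.0077
```

Request:
carry_out(
  plan=[
    [0.003,0.012,-0.006,0,-0.014,0],
    [0.003,0.015,-0.008,0,-0.014,0],
    [0.003,0.01,-0.006,0,0,0],
    [0,0.005,-0.003,0,0,0],
    [0,0,0,0,0,0],
    [0,0,0,0,0,0],
  ],
)

```text
time_s: 7.4
tcp_pos: [0.4726, 0.1719, 0.1649]
eef_rot: [179.5, -0.4, -84.0]
contact_force: [-0.4, -1.0, -2.7]
gripper_width: 0.0078
```

```bash
python3 -c "
from cap import *
go('scene','a4',(260,70,110,120),5)
go('side','s4',(140,120,200,150),4)
go('wrist','w4',None,1.5)"
```

```text
scene 7.4 [0.4726, 0.1719, 0.1649] [179.53, -0.41, -84.03] [-0.45, -0.98, -2.7] [0.2, -0.08, -0.0] 0.00780386252518684
side 7.45 [0.4726, 0.1718, 0.165] [179.54, -0.4, -84.05] [-0.07, 0.24, -2.89] [0.17, -0.06, 0.0] 0.007516865049398825
wrist 7.5 [0.4728, 0.1718, 0.1653] [179.58, -0.38, -84.06] [0.0, -0.3, -2.53] [0.22, -0.1, 0.01] 0.007580340359494076
```

View pics/a4.png

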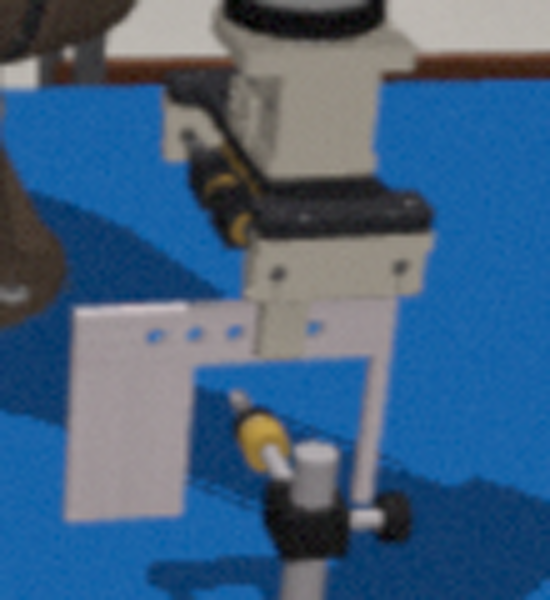

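View pics/s4.png

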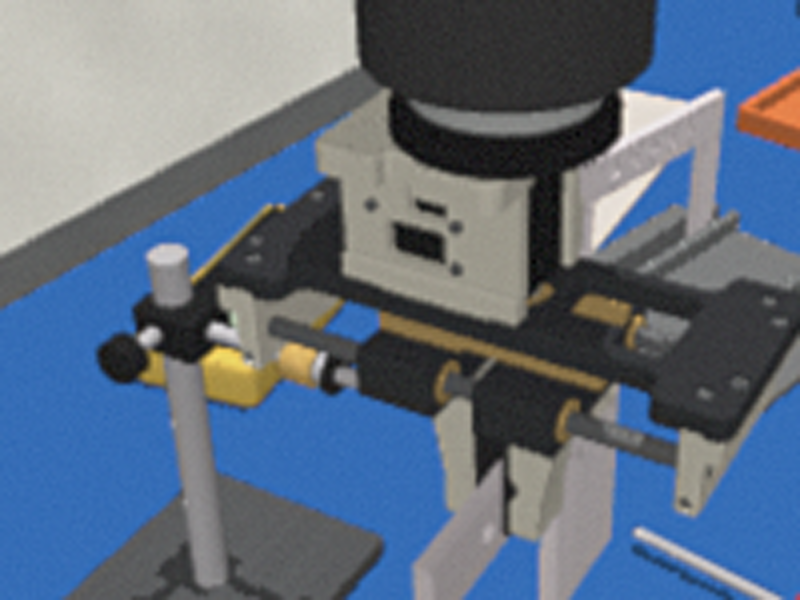

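View pics/w4.png

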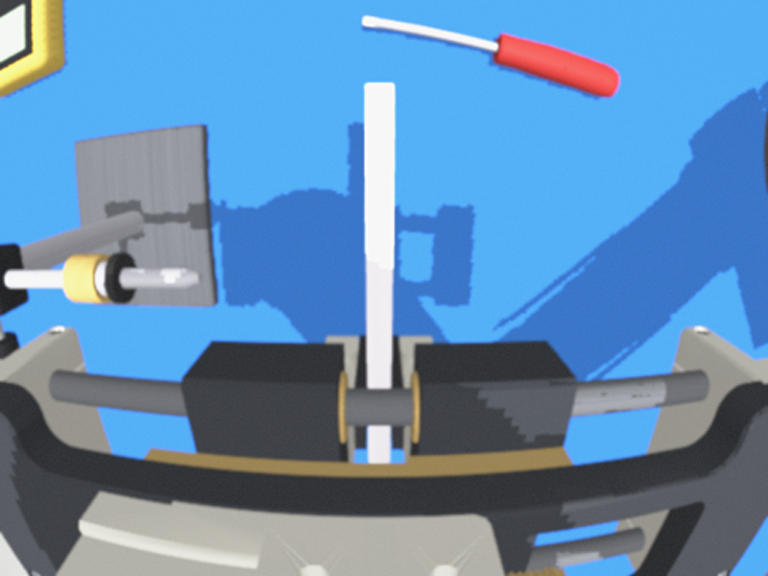

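```bash
python3 - <<'E'
from geo import *
import wr
from wr import atz
pos=[.4728,.1718,.1653];rpy=[179.58,-.38,-84.06]
tip=atz((198/1.5,277/1.5),.176,pos,rpy);b=atz((70/1.5,277/1.5),.176,pos,rpy);c=atz((8/1.5,279/1.5),.176,pos,rpy)
print("tip",tip,"b",b,c,np.degrees(np.arctan2(*(b-tip)[[1,0]])),np.degrees(np.arctan2(*(c-tip)[[1,0]])),np.linalg.norm(b-tip))
e=atz((380/1.5,84/1.5),.165+.0086+.015,pos,rpy);print("bracket -y end top",e)
# predicted hole coords from scene
a=unc([(155,336),(196,334),(235,332),(316,328),(75,310),(190,367),(370,362),(68,520),(183,515)],260,70,5)
La=np.array([(4,-40,0),(4,-20,0),(4,0,0),(4,40,0),(4,-80,15),(4,-20,-15),(4,72,-15),(4,-80,-100),(4,-20,-100)])/1e3
p=fit([("scene",a,La)],[.47,.15,.174,.1],.1736);print("scene z fixed",p,np.degrees(p[3]))
t=unc([(235,396)],260,70,5);print("tip px",t)
# combine: tip with scene & side & wrist
u=unc([(478,217)],145,175,5)
def g(P): return np.r_[(proj("scene",P[None])-t)[0],(proj("side",P[None])-u)[0],np.array(wr.wproj(P,pos,rpy))-[198/1.5,277/1.5]]
z=least_squares(g,tip);print(z.x,z.fun)
# wrist ray and scene ray intersection only
g2=lambda P:g(P)[[0,1,4,5]]
z=least_squares(g2,tip);print("scene+wrist",z.x,z.fun)
g2=lambda P:g(P)[[2,3,4,5]]
z=least_squares(g2,tip);print("side+wrist",z.x,z.fun)
E
```

```text
tip [0.54269344 0.142033   0.176     ] b [0.60362065 0.14798557 0.176     ] [0.64422507 0.15284514 0.176     ] 5.580071574067318 6.078538818705035 0.06121730667020353
bracket -y end top [0.48322631 0.07206865 0.1886    ]
scene [[-0.2, 0.2], [-0.3, 0.3], [-0.0, 0.4], [-0.2, 0.5], [-0.3, 0.4], [0.5, -0.8], [1.2, -1.3], [-0.3, -0.4], [-0.0, -0.4]]
scene z fixed [0.47346764 0.15337045 0.17374398 0.0479445 ] 2.7470175680355693
tip px [[306.6 148.8]]
[0.54320135 0.14235265 0.17508622] [-0.50091356 -0.59987438  0.11477227  0.7751049  -0.2242624   0.01557656]
scene+wrist [0.54369433 0.14287402 0.17354619] [-0.29140657  0.08574549 -0.0089872   0.07321342]
side+wrist [0.54273238 0.14202106 0.17615279] [ 0.44023143  0.26456791 -0.16527004  0.04847785]
```

Request:
carry_out(
  plan=[
    [0.008,0.002,0.0005,0.008,-0.005,0],
    [0.012,0.003,0.0005,0.007,-0.005,0],
    [0.012,0.002,0,0,0,0],
    [0.01,0.001,0,0,0,0],
    [0.005,0,0,0,0,0],
    [0,0,0,0,0,0],
    [0,0,0,0,0,0],
    [0,0,0,0,0,0],
  ],
)

```text
time_s: 8.22
tcp_pos: [0.5268, 0.1792, 0.1685]
eef_rot: [-179.4, 0.7, -84.2]
contact_force: [-1.1, 0.8, -3.0]
gripper_width: 0.0076
```

Request:
carry_out(
  plan=[
    [0,0.0004,-0.002,-0.0057,0.0065,0.002],
    [0,0,0,0,0,0],
    [0,0,0,0,0,0],
  ],
)

```text
time_s: 8.47
tcp_pos: [0.5258, 0.1793, 0.1662]
eef_rot: [-179.9, 0.3, -84.1]
contact_force: [0.7, 0.3, -2.0]
gripper_width: 0.0076
```

```bash
python3 -c "
from cap import *
go('scene','a5',(275,90,85,100),7)
go('side','s5',(140,140,150,110),5)
go('wrist','w5',(40,20,300,280),2.5)"
```

```text
scene 8.4667 [0.5258, 0.1793, 0.1662] [-179.92, 0.35, -84.07] [0.68, 0.26, -1.97] [0.19, -0.0, -0.02] 0.007568541476177722
side 8.5167 [0.5257, 0.1793, 0.1662] [-179.92, 0.35, -84.06] [0.68, 0.48, -3.69] [0.16, 0.02, -0.05] 0.007816691804985712
wrist 8.5667 [0.5258, 0.1794, 0.1662] [-179.91, 0.35, -84.07] [0.55, 0.1, -2.5] [0.16, -0.05, -0.0] 0.007505152093572976
```

View pics/a5.png

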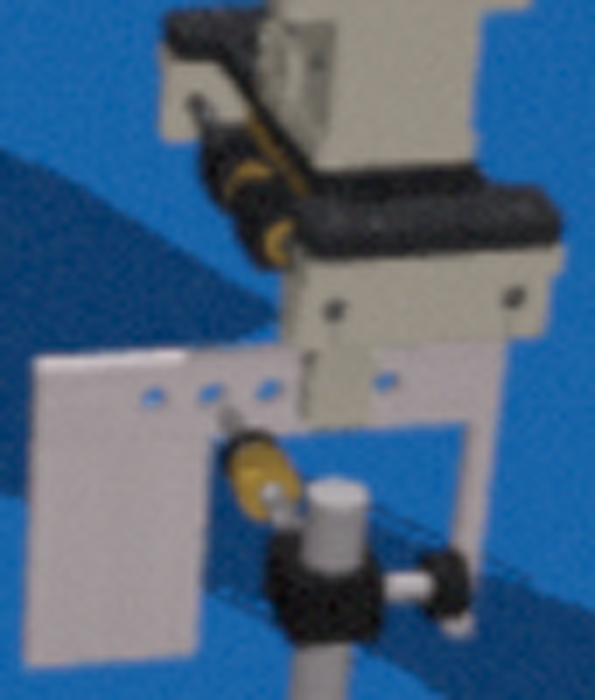

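View pics/s5.png

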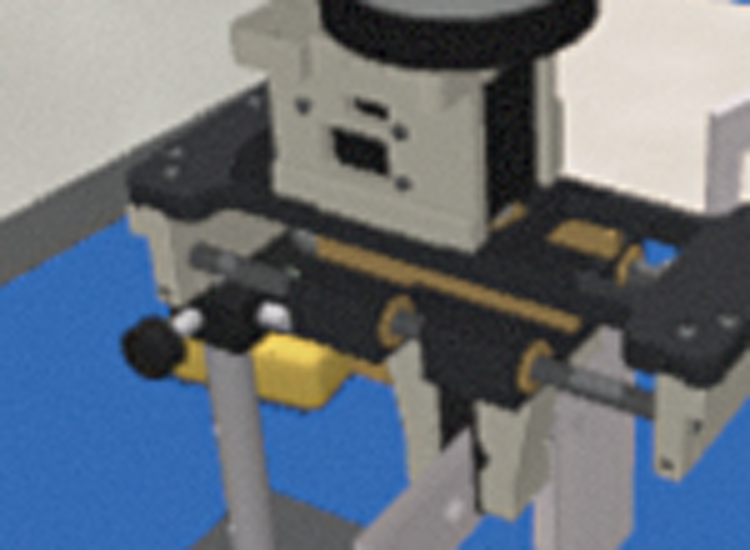

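View pics/w5.png

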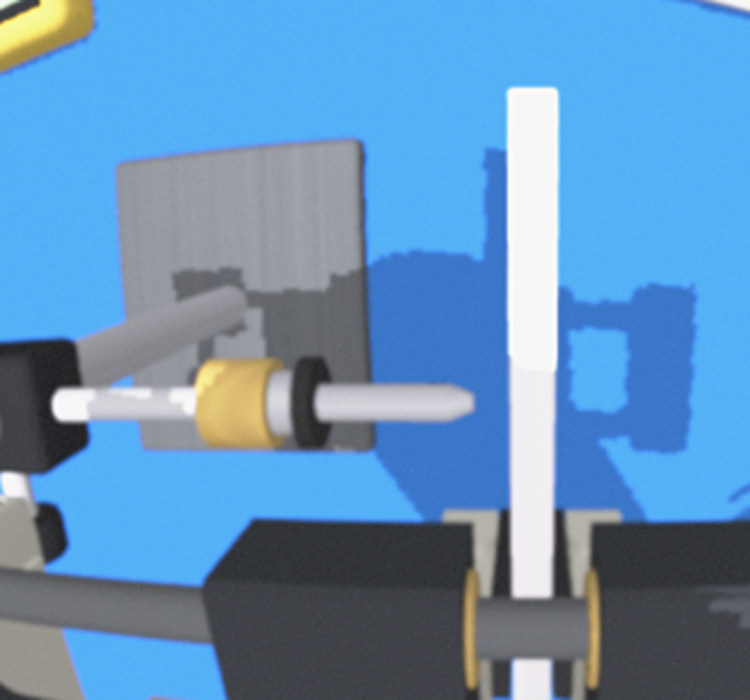

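```bash
python3 - <<'E'
from geo import *
import wr
from wr import atz
pos=[.5258,.1794,.1662];rpy=[-179.91,.35,-84.07]
W=lambda u,v:((u+.5)/2.5-.5+40,(v+.5)/2.5-.5+20)
for z in(.174,.176):
    tip=atz(W(475,402),z,pos,rpy);b=atz(W(320,403),z,pos,rpy);c=atz(W(100,405),z,pos,rpy)
    print("tip",tip,"buffer",np.linalg.norm(b-tip),"c",c,np.degrees(np.arctan2(*(b-tip)[[1,0]])),np.degrees(np.arctan2(*(c-tip)[[1,0]])))
e=atz(W(533,88),.1662+.0086+.015,pos,rpy);print("end",e)
y=np.array([-np.sin(np.radians(5.93)),np.cos(np.radians(5.93)),0])
print("hole1 from end",e+.06*y-[0,0,.015],"hole1 from tcp",pos+np.r_[0,0,.0086]-.0391*y)
a=unc([(153,397),(211,393),(269,389),(387,381),(37,368),(35,358),(214,437),(466,424),(27,665),(195,655)],275,90,7)
La=np.array([(4,-40,0),(4,-20,0),(4,0,0),(4,40,0),(4,-80,15),(-4,-80,15),(4,-20,-15),(4,72,-15),(4,-80,-100),(4,-20,-100)])/1e3
for z in (.1748,None):
    p=fit([("scene",a,La)],[.526,.16,.1748,.1],z);print(p,np.degrees(p[3]))
t=unc([(227,405)],275,90,7);print(t)
# pixel of tip predicted
print(proj("scene",[[.543,.142,.174],[.543,.142,.176]]))
print("hole1 predicted px",proj("scene",[pos+np.r_[0,0,.0086]-.0391*y+.004*np.array([.9945,.103,0])]), "seen",a[1])
def g(P): return np.r_[(proj("scene",P[None])-t)[0],np.array(wr.wproj(P,pos,rpy))-W(475,402)]
z=least_squares(g,tip);print("scene+wrist tip",z.x,z.fun)
h=lambda P:np.r_[(proj("scene",P[None])-a[1:2])[0]]
P=least_squares(lambda q:h(np.array([.5258+.004+.0085,q[0],q[1]])),[.14,.17]).x;print("hole1 y,z from scene px",P)
P=least_squares(lambda q:h(np.array([.5258+.004-.004+.008,q[0],q[1]])),[.14,.17]).x;print("hole1 y,z from scene px",P)
E
```

```text
tip [0.54195592 0.14258361 0.174     ] buffer 0.033902000881929364 c [0.63238471 0.15223764 0.174     ] 6.163756920419859 6.0937218331479865
tip [0.54185252 0.14200661 0.176     ] buffer 0.03345209567381648 c [0.63108126 0.15153252 0.176     ] 6.1637569204198845 6.093721833147996
end [0.53626665 0.07910966 0.1898    ]
hole1 from end [0.53006785 0.13878859 0.1748    ] hole1 from tcp [0.52983955 0.14050923 0.1748    ]
scene [[-11.0, 173.8], [-12.8, 173.6], [-14.7, 173.4], [-18.8, 173.0], [-7.2, 176.1], [-7.4, 175.5], [-13.5, 170.7], [-20.4, 169.0], [-6.8, 159.0], [-12.2, 158.1]]
[ 0.52579869  0.16070597 -0.41174951  0.10968735] 6.284622374319729
scene [[0.2, 0.4], [0.2, 0.4], [0.2, 0.4], [-0.2, 0.4], [0.2, -0.0], [-0.2, -0.1], [-0.7, -0.2], [0.8, -1.0], [-0.1, -0.0], [-0.3, -0.6]]
[0.52561822 0.16073892 0.17470169 0.10954537] 6.276487609715009
[[307.         147.42857143]]
[[305.90297254 148.58216908]
 [305.9620668  147.81125444]]
hole1 predicted px [[304.8775661  146.49656761]] seen [304.71428571 145.71428571]
scene+wrist tip [0.54187161 0.14220841 0.17575296] [-1.02918238  0.25549993 -0.03253073  0.23836921]
hole1 y,z from scene px [0.13957711 0.1791152 ]
hole1 y,z from scene px [0.14040176 0.17684034]
```

```bash
python3 - <<'E'
from geo import *
import wr,cv2
p1=([.4728,.1718,.1653],[179.58,-.38,-84.06]);p2=([.5258,.1794,.1662],[-179.91,.35,-84.07])
im=cv2.imread("pics/w5_raw.png").astype(int)
print("col 253 rows 50-62",im[50:62,253].sum(1).tolist())
for c in (172,190,205,215,222): print(c,im[168:194,c].sum(1).tolist())
print("row180",im[180,215:245].sum(1).tolist())
im=cv2.imread("pics/w4_raw.png").astype(int)
for c in(100,110,120,126): print(c,im[174:196,c].sum(1).tolist())
print("row184",im[184,120:142].sum(1).tolist())
E
```

```text
col 253 rows 50-62 [508, 510, 505, 508, 560, 720, 747, 743, 741, 741, 741, 741]
172 [270, 259, 230, 219, 242, 341, 467, 545, 571, 591, 608, 615, 626, 637, 644, 645, 633, 605, 574, 501, 373, 259, 212, 230, 248, 263]
190 [373, 380, 375, 374, 383, 426, 489, 538, 569, 590, 607, 615, 622, 634, 647, 639, 625, 606, 576, 518, 424, 350, 323, 319, 314, 307]
205 [376, 378, 379, 379, 392, 434, 490, 540, 569, 588, 599, 614, 624, 634, 641, 643, 633, 609, 578, 530, 473, 403, 382, 380, 377, 380]
215 [381, 379, 382, 372, 376, 407, 482, 538, 568, 593, 604, 612, 627, 637, 644, 642, 627, 608, 577, 534, 469, 406, 382, 381, 379, 381]
222 [380, 378, 381, 376, 381, 396, 444, 492, 539, 567, 593, 612, 633, 645, 638, 623, 604, 579, 522, 457, 399, 377, 381, 377, 379, 383]
row180 [627, 619, 623, 623, 627, 632, 633, 633, 632, 631, 633, 632, 617, 573, 493, 409, 381, 379, 373, 382, 378, 382, 384, 377, 380, 378, 379, 401, 490, 639]
100 [460, 463, 457, 457, 473, 503, 548, 572, 596, 607, 618, 629, 637, 637, 626, 605, 572, 530, 488, 463, 465, 462]
110 [457, 454, 451, 459, 512, 606, 679, 711, 723, 726, 724, 735, 739, 726, 669, 616, 574, 530, 484, 462, 463, 457]
120 [468, 468, 462, 455, 503, 593, 643, 655, 654, 655, 652, 647, 637, 636, 625, 608, 576, 529, 484, 465, 455, 456]
126 [463, 463, 464, 455, 462, 475, 509, 547, 586, 612, 626, 635, 632, 624, 599, 575, 529, 481, 452, 450, 449, 448]
row184 [652, 620, 623, 617, 627, 627, 626, 628, 626, 626, 625, 576, 484, 428, 429, 448, 452, 453, 448, 423, 375, 294]
```

```bash
python3 - <<'E'
from geo import *
import wr
p1=([.4728,.1718,.1653],[179.58,-.38,-84.06]);p2=([.5258,.1794,.1662],[-179.91,.35,-84.07])
g=lambda P:np.r_[np.array(wr.wproj(P,*p1))-[131.7,185.1],np.array(wr.wproj(P,*p2))-[228.9,180.8]]
z=least_squares(g,[.54,.14,.17]);print(z.x,z.fun)
for zz in(.174,.175,.176,.177): print(wr.atz((228.9,180.8),zz,*p2))
print("end",wr.atz((253,54.4),.1898,*p2))
# radius check for height: apparent width 14.1px at col215
for zz in(.172,.176,.18):
  a=wr.atz((215,173.9),zz,*p2);b=wr.atz((215,188),zz,*p2);print(zz,np.linalg.norm(a-b))
E
```

```text
[0.54215555 0.1417051  0.17780741] [-1.93252645e-04 -3.48838036e-02  3.70959386e-05  3.30899077e-02]
[0.54236417 0.14279114 0.174     ]
[0.54230976 0.14250127 0.175     ]
[0.54225535 0.14221139 0.176     ]
[0.54220094 0.14192151 0.177     ]
end [0.53624654 0.07887433 0.1898    ]
0.172 0.007872820487092102
0.176 0.007666600609196744
0.18 0.007460380731301415
```

Request:
carry_out(
  plan=[
    [0.001,0.0017,0.0015,0,0,0],
    [0.002,0.0002,0,0,0,0],
    [0.002,0.0002,0,0,0,0],
    [0,0,0,0,0,0],
    [0,0,0,0,0,0],
  ],
)

```text
time_s: 9.03
tcp_pos: [0.5314, 0.1821, 0.1685]
eef_rot: [-179.9, 0.4, -84.0]
contact_force: [-0.0, 0.9, -1.8]
gripper_width: 0.0078
```

```bash
python3 -c "
from cap import *
go('scene','a6',(285,110,60,60),10)
go('wrist','w6',(60,20,260,260),2.5)"
```

```text
scene 9.0333 [0.5314, 0.1821, 0.1685] [-179.85, 0.38, -84.03] [-0.01, 0.93, -1.79] [0.13, -0.03, -0.01] 0.007833404880558618
wrist 9.0833 [0.5314, 0.1821, 0.1685] [-179.85, 0.38, -84.03] [-0.73, -0.28, -2.79] [0.19, -0.04, -0.06] 0.007763532559490763
```

View pics/a6.png

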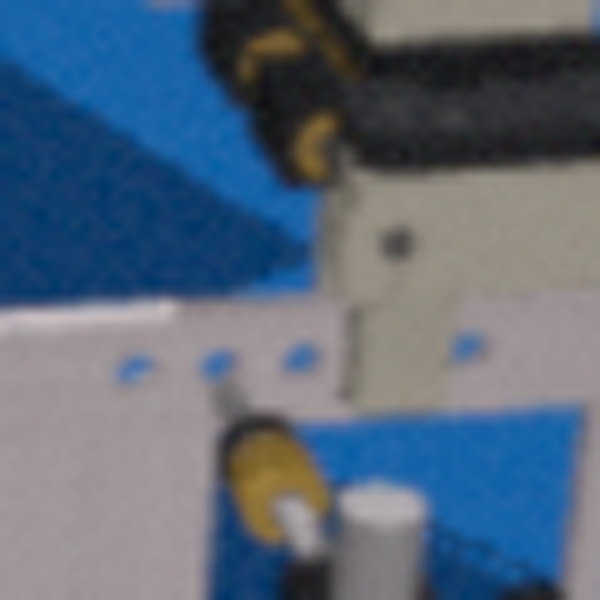

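View pics/w6.png

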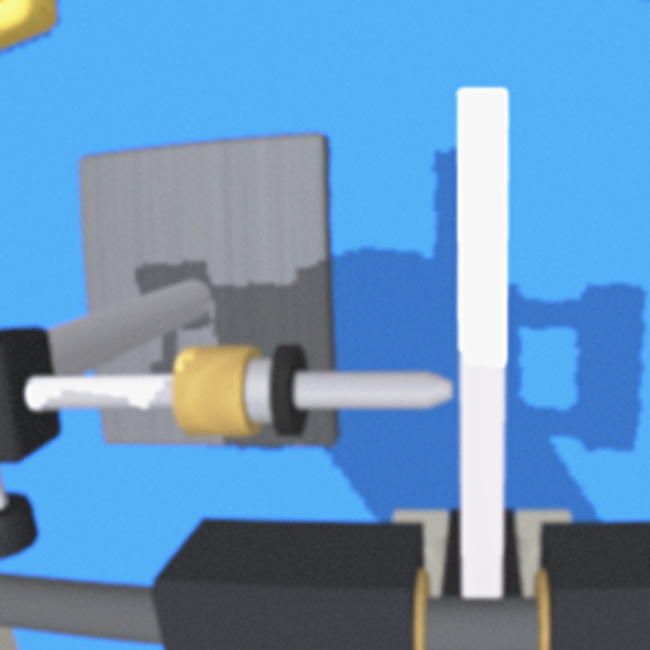

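```bash
python3 - <<'E'
import wr,cv2,numpy as np
p=([.5314,.1821,.1685],[-179.85,.38,-84.03])
im=cv2.imread("pics/w6_raw.png").astype(int).sum(2)
print(im[50:60,253].tolist(),[ (c,im[164:188,c].tolist()) for c in(220,230)],im[175,225:255].tolist())
e=wr.atz((253,54.4),.1685+.0236,*p)
y=np.array([-np.sin(np.radians(5.97)),np.cos(np.radians(5.97)),0])
print("hole",e+.06*y-[0,0,.015],"tcp",np.array(p[0])-.0395*y+[0,0,.0086])
for z in(.176,.1775):print("tip",wr.atz((240.3,175.3),z,*p))
E
```

```text
[507, 505, 502, 506, 561, 720, 747, 743, 741, 741] [(220, [380, 376, 375, 385, 432, 489, 546, 571, 586, 604, 614, 622, 635, 642, 638, 627, 592, 579, 520, 451, 394, 379, 381, 376]), (230, [376, 378, 378, 394, 425, 494, 538, 564, 585, 596, 609, 623, 633, 646, 636, 623, 599, 575, 521, 453, 391, 378, 374, 376])] [621, 629, 625, 624, 621, 623, 629, 626, 629, 631, 632, 636, 630, 617, 598, 538, 449, 404, 500, 644, 710, 720, 718, 719, 718, 717, 718, 719, 720, 721]
hole [0.5356514  0.14124935 0.1771    ] tcp [0.5355083  0.14281423 0.1771    ]
tip [0.54227036 0.14196464 0.176     ]
tip [0.54224446 0.14156468 0.1775    ]
```

Request:
carry_out(
  plan=[
    [0.0015,-0.0003,-0.0004,0,0,0],
    [0.0015,0.0001,0,0,0,0],
    [0.0015,0.0002,0,0,0,0],
    [0,0,0,0,0,0],
    [0,0,0,0,0,0],
  ],
)

```text
time_s: 9.55
tcp_pos: [0.5362, 0.1818, 0.1679]
eef_rot: [-179.9, 0.4, -84.0]
contact_force: [0.2, -0.4, -2.8]
gripper_width: 0.0081
```

```bash
python3 -c "
from cap import *
go('scene','a7',(285,110,60,60),10)
go('wrist','w7',(60,20,260,260),2.5)"
```

```text
scene 9.55 [0.5362, 0.1818, 0.1679] [-179.87, 0.37, -84.04] [0.24, -0.36, -2.78] [0.15, 0.01, -0.01] 0.008069386149126175
wrist 9.6 [0.5363, 0.1819, 0.1679] [-179.86, 0.38, -84.03] [-0.09, 0.01, -2.09] [0.16, -0.11, 0.01] 0.007445353820599192
```

View pics/a7.png

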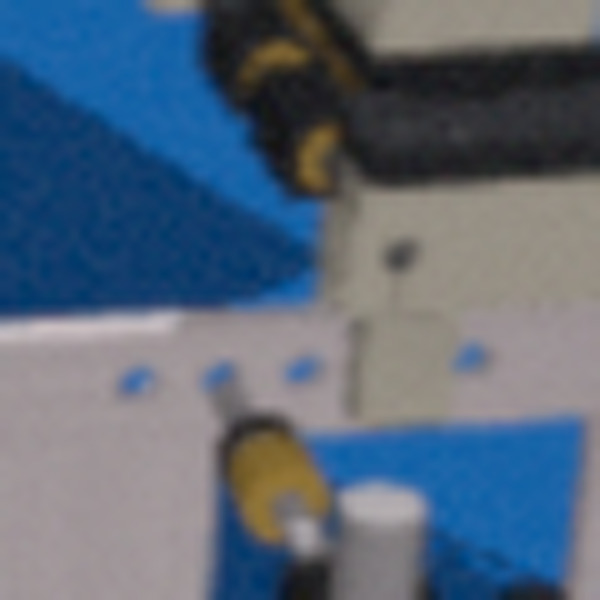

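View pics/w7.png

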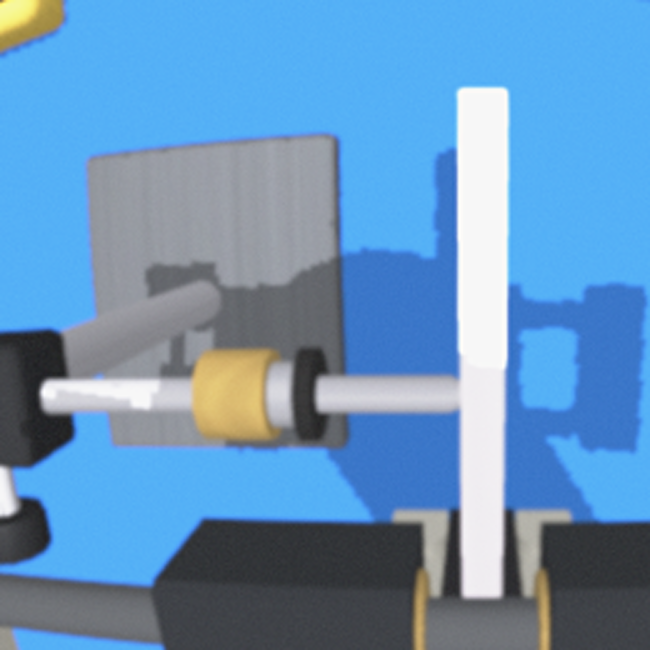

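Request:
carry_out(
  plan=[
    [0.0012,0.0001,0,0,0,0],
    [0.0012,0.0002,0,0,0,0],
    [0.0012,0.0001,0,0,0,0],
    [0,0,0,0,0,0],
  ],
)

```text
time_s: 9.98
tcp_pos: [0.5395, 0.1821, 0.1675]
eef_rot: [-179.9, 0.4, -84.0]
contact_force: [0.9, -0.3, -2.7]
gripper_width: 0.0076
```

```bash
python3 -c "
from cap import *
go('scene','a8',(285,110,60,60),10)
go('side','s8',(170,190,80,60),8)"
```

```text
scene 9.9833 [0.5395, 0.1821, 0.1675] [-179.93, 0.37, -84.04] [0.86, -0.33, -2.71] [0.26, -0.09, 0.0] 0.007575905401381344
side 10.0333 [0.5395, 0.1822, 0.1675] [-179.93, 0.37, -84.04] [-0.08, -0.38, -3.09] [0.21, -0.07, -0.02] 0.0073100109737494956
```

View pics/a8.png

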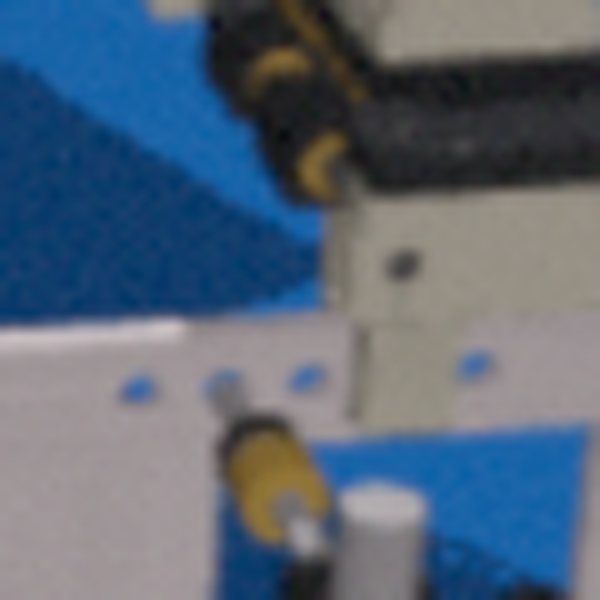

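Request:
carry_out(
  plan=[
    [0.0012,0.0001,0.0002,0,0,0],
    [0.0012,0.0001,0,0,0,0],
    [0.0012,0.0002,0,0,0,0],
    [0,0,0,0,0,0],
  ],
)

```text
time_s: 10.42
tcp_pos: [0.5428, 0.1825, 0.1674]
eef_rot: [-180.0, 0.4, -84.0]
contact_force: [-0.0, 0.4, -2.8]
gripper_width: 0.0078
```

```bash
python3 -c "
from cap import *
go('scene','a9',(285,110,60,60),10)
go('wrist','w9',(60,20,260,260),2.5)"
```

```text
scene 10.4167 [0.5428, 0.1825, 0.1674] [-179.99, 0.37, -84.05] [-0.02, 0.36, -2.82] [0.28, 0.06, -0.02] 0.007831011918077302
wrist 10.4667 [0.5428, 0.1825, 0.1674] [-179.99, 0.37, -84.06] [0.41, 0.36, -3.48] [0.2, -0.04, -0.05] 0.007437910331388021
```

View pics/a9.png

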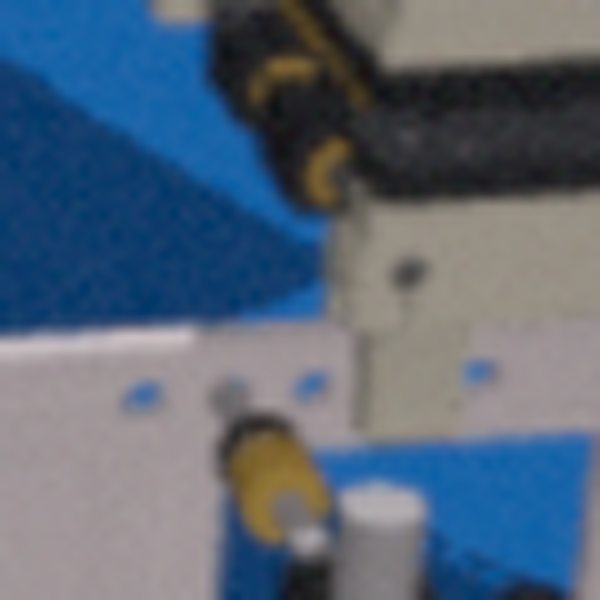

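View pics/w9.png

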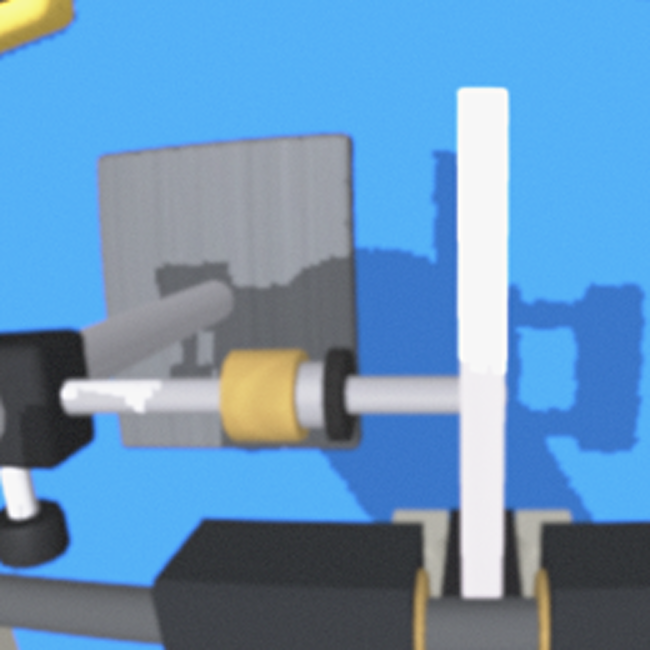

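Request:
carry_out(
  plan=[
    [0.0015,0.0001,0.0002,0,0,0],
    [0.0015,0.0002,0,0,0,0],
    [0.0015,0.0001,0,0,0,0],
    [0.0015,0.0002,0,0,0,0],
    [0,0,0,0,0,0],
  ],
)

```text
time_s: 10.93
tcp_pos: [0.5488, 0.1831, 0.1674]
eef_rot: [180.0, 0.4, -84.1]
contact_force: [-0.9, 0.2, -3.3]
gripper_width: 0.008
```

```bash
python3 -c "
from cap import *
go('wrist','w10',(60,20,260,260),2.5)
import wr
im=cv2.imread('pics/w10_raw.png').astype(int).sum(2)
print(im[50:60,253].tolist());
for c in (215,225,235): print(im[164:192,c].tolist())
print(im[179,180:250].tolist())
"
```

```text
wrist 10.9333 [0.5488, 0.1831, 0.1674] [179.96, 0.37, -84.06] [-0.87, 0.16, -3.31] [0.29, 0.16, 0.02] 0.007986722851726708
[509, 510, 511, 504, 547, 713, 748, 743, 741, 741]
[380, 384, 385, 383, 383, 394, 441, 505, 558, 587, 606, 619, 623, 634, 642, 647, 643, 628, 608, 579, 527, 454, 401, 383, 382, 382, 383, 386]
[384, 381, 384, 379, 382, 397, 440, 507, 553, 580, 596, 619, 621, 635, 643, 647, 645, 627, 612, 576, 526, 456, 402, 385, 382, 378, 386, 382]
[380, 381, 386, 382, 386, 399, 442, 504, 555, 577, 606, 608, 624, 630, 639, 648, 648, 634, 608, 581, 528, 454, 401, 381, 382, 383, 383, 381]
[534, 532, 533, 539, 543, 547, 547, 529, 504, 499, 587, 650, 657, 661, 656, 658, 656, 659, 660, 628, 500, 317, 193, 177, 179, 182, 180, 166, 191, 374, 565, 648, 650, 650, 651, 647, 650, 653, 648, 648, 647, 649, 649, 648, 651, 647, 649, 650, 650, 651, 645, 650, 651, 649, 650, 648, 648, 648, 648, 648, 650, 648, 648, 664, 691, 715, 723, 722, 720, 719]
```

View pics/w10.png

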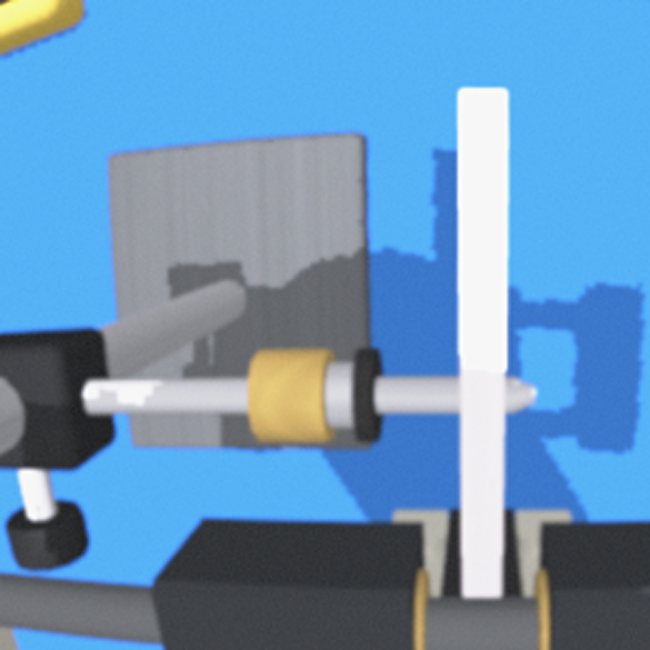

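```bash
python3 - <<'E'
import wr,numpy as np
p=([.5488,.1831,.1674],[179.96,.37,-84.06])
e=wr.atz((253,54.4),.1674+.0236,*p)
y=np.array([-np.sin(np.radians(5.97)),np.cos(np.radians(5.97)),0])
h=e+.06*y-[0,0,.015];print("hole",h,"tcp",np.array(p[0])-.0395*y+[0,0,.0086])
for z in(.176,.177):
  a=wr.atz((209.3,178.05),z,*p);b=wr.atz((235,178.05),z,*p);t=wr.atz((60+537/2.5-.4,20+393/2.5),z,*p)
  d=(a-b)/np.linalg.norm(a-b); print("buf",a,"tip",t,np.linalg.norm(a-t), "axis yaw",np.degrees(np.arctan2(d[1],d[0])),"lateral offset hole-axis",(h-b)@y,"gap front",(a-h)@[.9944,.106,0]-.004)
E
```

```text
hole [0.55307666 0.14225331 0.176     ] tcp [0.5529083  0.14381423 0.176     ]
buf [0.57578386 0.14580434 0.176     ] tip [0.54183244 0.14183405 0.176     ] 0.034182775594206405 axis yaw 5.807032023816575 lateral offset hole-axis -0.0012086604942284362 gap front 0.01895644055074613
buf [0.57566214 0.14551734 0.177     ] tip [0.54193724 0.14157353 0.177     ] 0.03395470726646608 axis yaw 5.807032023816615 lateral offset hole-axis -0.0009356140614242473 gap front 0.018804982093153576
```

Request:
carry_out(
  plan=[
    [0.0015,0.0007,0.0002,0,0,0],
    [0.002,0.0002,0,0,0,0],
    [0.002,0.0002,0.0002,0,0,0],
    [0.002,0.0002,0,0,0,0],
    [0.002,0.0002,0,0,0,0],
    [0,0,0,0,0,0],
    [0,0,0,0,0,0],
  ],
)

```text
time_s: 11.57
tcp_pos: [0.559, 0.1843, 0.1674]
eef_rot: [179.9, 0.3, -84.1]
contact_force: [-0.8, 0.3, -4.1]
gripper_width: 0.0079
```

```bash
python3 -c "
from cap import *
go('wrist','w11',(60,20,260,260),2.5)
im=cv2.imread('pics/w11_raw.png').astype(int).sum(2)
for c in (235,): print(im[164:192,c].tolist())
print(im[179,205:250].tolist())
for i in range(4):
  r.capture('wrist'); s=r.get_state(); print(np.round(s['contact_force'],2),np.round(s['moment'],2))
"
```

```text
wrist 11.5667 [0.559, 0.1843, 0.1674] [179.9, 0.33, -84.08] [-0.81, 0.28, -4.12] [0.17, 0.21, -0.05] 0.00794235175795162
[384, 386, 387, 381, 395, 424, 478, 531, 577, 597, 617, 625, 636, 643, 651, 651, 650, 630, 603, 569, 514, 440, 397, 384, 387, 387, 390, 388]
[557, 556, 542, 503, 520, 617, 656, 659, 660, 660, 663, 660, 663, 660, 663, 598, 409, 218, 179, 179, 178, 181, 173, 219, 361, 540, 638, 654, 652, 651, 651, 652, 652, 651, 651, 651, 656, 653, 668, 697, 719, 725, 725, 722, 722]
[ 0.17 -1.46 -4.1 ] [ 0.14 -0.05  0.02]
[ 0.69 -0.97 -4.32] [ 0.14 -0.12 -0.01]
[ 0.57  0.19 -4.29] [ 0.1  -0.15  0.03]
[ 0.32  0.37 -4.77] [ 0.12 -0.17  0.04]
```

View pics/w11.png

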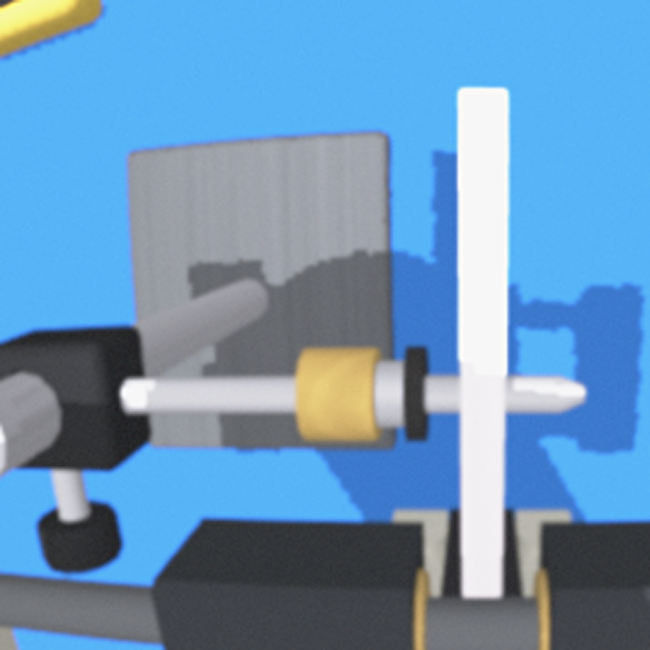

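Request:
carry_out(
  plan=[
    [0.0005,0.0002,-0.001,0,0,0],
    [0.0005,0.0002,-0.0005,0,0,0],
    [0.001,0.0001,0,0,0,0],
    [0.001,0.0001,0,0,0,0],
    [0.001,0.0001,0,0,0,0],
    [0,0,0,0,0,0],
    [0,0,0,0,0,0],
  ],
)

```text
time_s: 12.4
tcp_pos: [0.5643, 0.1856, 0.1671]
eef_rot: [-179.9, 0.4, -84.0]
contact_force: [-0.8, 0.1, -3.2]
gripper_width: 0.0078
```

```bash
python3 -c "
from cap import *
go('wrist','w12',(60,20,260,260),2.5)
im=cv2.imread('pics/w12_raw.png').astype(int).sum(2)
print(im[164:192,235].tolist())
print(im[179,215:250].tolist())
for i in range(4):
  r.capture('wrist'); s=r.get_state(); print(np.round(s['contact_force'],2),np.round(s['moment'],2))
"
```

```text
wrist 12.4 [0.5643, 0.1856, 0.1671] [-179.93, 0.37, -84.02] [-0.84, 0.14, -3.17] [0.1, -0.0, -0.01] 0.007792086245264099
[168, 169, 170, 182, 179, 176, 184, 178, 173, 175, 181, 171, 178, 180, 188, 176, 174, 166, 174, 168, 177, 164, 172, 168, 165, 171, 155, 164]
[558, 560, 555, 538, 514, 548, 626, 649, 651, 651, 651, 649, 652, 650, 647, 648, 567, 381, 214, 168, 176, 176, 179, 188, 274, 456, 602, 647, 668, 696, 722, 727, 725, 725, 724]
[-0.42 -1.04 -3.23] [ 0.15 -0.05  0.04]
[ 0.29  0.54 -2.76] [ 0.13 -0.1   0.02]
[ 1.26 -0.81 -3.2 ] [ 0.09 -0.12 -0.02]
[ 1.02  0.8  -3.19] [ 0.13 -0.14  0.05]
```

Request:
carry_out(
  plan=[
    [0.0007,0.0001,-0.0006,0,0,0],
    [0.0007,0,0,0,0,0],
    [0,0,0,0,0,0],
    [0,0,0,0,0,0],
  ],
)

```text
time_s: 12.98
tcp_pos: [0.5657, 0.1857, 0.1666]
eef_rot: [-179.9, 0.4, -84.0]
contact_force: [-0.5, -1.1, -3.3]
gripper_width: 0.0079
```

```bash
cat > ff.py <<'E'
from cap import *
F=[];
for i in range(4):
  r.capture('wrist'); s=r.get_state(); F.append(np.r_[s['contact_force'],s['moment']])
F=np.array(F);print(np.round(F.mean(0),2),np.round(F[:,:3].std(0),2),np.round(s['tcp_pos'],4),s['eef_rot'].round(2),s['time_s'])
E
python3 ff.py
```

```text
[-0.31  0.31 -2.8   0.16 -0.03  0.03] [0.49 0.21 0.34] [0.5657 0.1857 0.1666] [-179.92    0.38  -84.02] 13.1833
```

Request:
carry_out(
  plan=[
    [0.0007,0.0001,0,0,0,0],
    [0.0005,0,0,0,0,0],
    [0,0,0,0,0,0],
    [0,0,0,0,0,0],
  ],
)

```text
time_s: 13.52
tcp_pos: [0.5667, 0.1858, 0.1665]
eef_rot: [-179.9, 0.4, -84.0]
contact_force: [-0.4, 0.6, -2.0]
gripper_width: 0.0079
```

```bash
python3 ff.py
```

```text
[-0.08  0.35 -2.3   0.17  0.15 -0.04] [0.43 0.19 0.41] [0.5667 0.1858 0.1665] [-179.94    0.38  -84.02] 13.7167
```

Request:
carry_out(
  plan=[
    [0.0007,0.0001,0,0,0,0],
    [0.0003,0,0,0,0,0],
    [0,0,0,0,0,0],
  ],
)

```text
time_s: 13.97
tcp_pos: [0.5671, 0.1858, 0.1664]
eef_rot: [180.0, 0.4, -84.0]
contact_force: [-2.2, -0.2, -1.8]
gripper_width: 0.0079
```

```bash
python3 ff.py
```

```text
[-1.76  0.19 -1.71  0.2   0.61 -0.05] [0.36 0.5  0.42] [0.5672 0.1858 0.1664] [180.     0.37 -84.03] 14.1667
```

Request:
carry_out(
  plan=[
    [0.0007,0.0001,0,0,0,0],
    [0.0003,0,0,0,0,0],
    [0,0,0,0,0,0],
  ],
)

```text
time_s: 14.42
tcp_pos: [0.5675, 0.1858, 0.1663]
eef_rot: [179.9, 0.4, -84.0]
contact_force: [-2.9, 0.8, 0.6]
gripper_width: 0.0075
```

```bash
python3 ff.py
```

```text
[-3.08  0.79 -0.85  0.31  1.12 -0.08] [0.29 0.54 0.55] [0.5675 0.1858 0.1663] [179.93   0.37 -84.04] 14.6167
```

Request:
carry_out(
  plan=[
    [0.0008,0.0001,0.0003,0,0,0],
    [0.0007,0,0,0,0,0],
    [0,0,0,0,0,0],
  ],
)

```text
time_s: 14.87
tcp_pos: [0.5679, 0.1858, 0.1661]
eef_rot: [179.8, 0.4, -84.1]
contact_force: [-4.2, 0.2, 0.8]
gripper_width: 0.0073
```

```bash
python3 ff.py
```

```text
[-4.73  1.05 -0.22  0.45  1.66 -0.14] [0.2  0.49 0.24] [0.568  0.1857 0.1662] [179.81   0.36 -84.06] 15.0667
```

Request:
carry_out(
  plan=[
    [0.0009,0.0002,0.0005,0,0,0],
    [0.0009,0.0001,0.0003,0,0,0],
    [0,0,0,0,0,0],
  ],
)

```text
time_s: 15.32
tcp_pos: [0.5681, 0.1858, 0.166]
eef_rot: [179.6, 0.3, -84.1]
contact_force: [-4.8, 1.7, -0.1]
gripper_width: 0.0079
```

```bash
python3 ff.py
```

```text
[-5.29  1.2   0.08  0.44  1.88 -0.19] [0.23 0.85 0.29] [0.5681 0.1857 0.1661] [179.62   0.35 -84.1 ] 15.5167
```

Request:
carry_out(
  plan=[
    [0.001,0.0001,0.0004,0,-0.003,0],
    [0.001,0.0001,0.0003,0,-0.002,0],
    [0.001,0.0001,0.0002,0,0,0],
  ],
)

```text
time_s: 15.77
tcp_pos: [0.5688, 0.1857, 0.1659]
eef_rot: [179.6, 0.3, -84.2]
contact_force: [-8.3, 1.6, 1.4]
gripper_width: 0.0079
```

```bash
python3 ff.py
```

```text
[-8.16  1.23  0.67  0.66  2.74 -0.25] [0.35 0.61 0.5 ] [0.5688 0.1858 0.1659] [179.64   0.3  -84.15] 15.9667
```

```bash
for i in 1 2 3 4 5; do python3 ff.py; done; python3 -c "
from cap import *
go('wrist','w13',(60,20,260,260),2.5)
go('scene','a13',(285,110,60,60),10)"
```

```text
[-8.1   2.23  0.56  0.66  2.72 -0.23] [0.52 0.54 0.27] [0.5688 0.1858 0.166 ] [179.64   0.3  -84.15] 16.1667
[-7.81  1.68  0.64  0.63  2.7  -0.25] [0.21 0.41 0.35] [0.5688 0.1857 0.1659] [179.64   0.3  -84.16] 16.3667
[-8.08  1.49  0.32  0.62  2.72 -0.24] [0.58 0.3  0.74] [0.5688 0.1857 0.166 ] [179.64   0.3  -84.15] 16.5667
[-7.58  1.73  0.51  0.62  2.71 -0.26] [0.29 0.68 0.34] [0.5688 0.1857 0.1659] [179.64   0.3  -84.16] 16.7667
[-7.63  1.22  0.58  0.65  2.73 -0.23] [0.43 0.35 0.47] [0.5688 0.1857 0.166 ] [179.64   0.31 -84.15] 16.9667
wrist 16.9667 [0.5688, 0.1857, 0.166] [179.64, 0.31, -84.15] [-7.3, 1.81, -0.03] [0.68, 2.7, -0.2] 0.008089138611754126
scene 17.0167 [0.5688, 0.1857, 0.1659] [179.64, 0.3, -84.16] [-8.16, 1.66, 0.9] [0.64, 2.72, -0.27] 0.007550671908010993
```

View pics/w13.png

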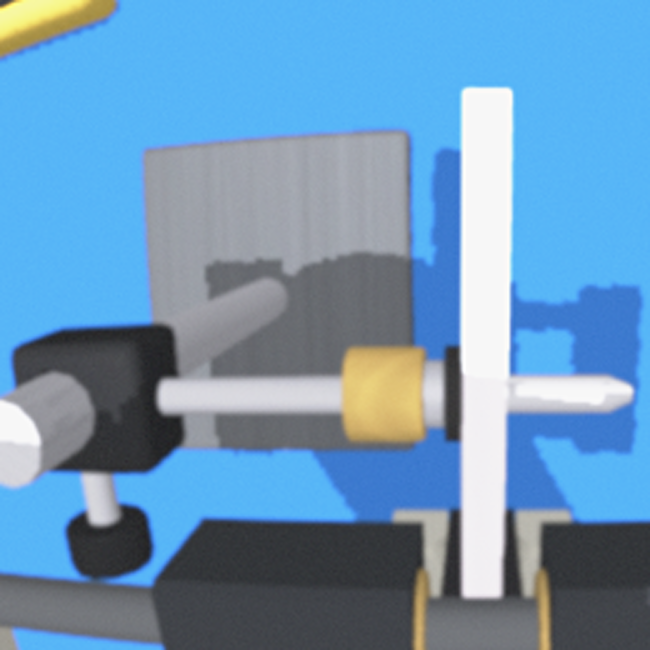

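View pics/a13.png

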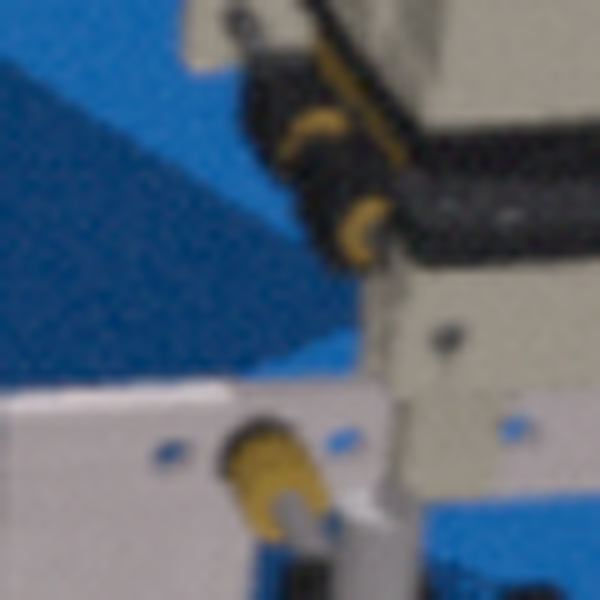

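Request:
carry_out(
  plan=[
    [-0.0015,-0.0002,0,0,0,0],
    [-0.0015,-0.0002,0,0,0,0],
    [-0.0015,-0.0002,0,0,0,0],
    [0,0,0,0,0,0],
    [0,0,0,0,0,0],
  ],
)

```text
time_s: 17.48
tcp_pos: [0.5665, 0.1855, 0.1666]
eef_rot: [179.9, 0.3, -84.1]
contact_force: [0.4, 0.2, -2.6]
gripper_width: 0.0076
```

```bash
python3 ff.py
```

```text
[-0.1   0.33 -2.11  0.16 -0.04 -0.  ] [0.41 0.29 0.27] [0.5662 0.1854 0.1664] [179.86   0.32 -84.11] 17.6833
```

Request:
carry_out(
  plan=[
    [-0.0015,-0.0001,-0.0005,0,0,0],
    [0,0,-0.0004,0,0,0],
    [0,0,0,0,0,0],
    [0,0,0,0,0,0],
  ],
)

```text
time_s: 18.02
tcp_pos: [0.5647, 0.1853, 0.1653]
eef_rot: [179.9, 0.3, -84.1]
contact_force: [-0.6, 0.0, -2.4]
gripper_width: 0.0075
```

```bash
python3 ff.py
```

```text
[ 0.01 -0.23 -2.53  0.16 -0.06  0.02] [0.48 0.47 0.54] [0.5648 0.1853 0.1653] [179.87   0.32 -84.12] 18.2167
```

Request:
carry_out(
  plan=[
    [0,0,-0.0004,0,0,0],
    [0,0,-0.0003,0,0,0],
    [0,0,0,0,0,0],
  ],
)

```text
time_s: 18.47
tcp_pos: [0.5649, 0.1853, 0.1652]
eef_rot: [179.9, 0.3, -84.1]
contact_force: [-0.5, 0.3, -1.8]
gripper_width: 0.0076
```

```bash
python3 ff.py
```

```text
[-0.62 -0.05 -1.08  0.03  0.13 -0.01] [0.64 0.4  0.26] [0.565  0.1853 0.1651] [179.9    0.31 -84.11] 18.6667
```

Request:
carry_out(
  plan=[
    [0,0,-0.0004,0,0,0],
    [0,0,-0.0003,0,0,0],
    [0,0,0,0,0,0],
  ],
)

```text
time_s: 18.92
tcp_pos: [0.565, 0.1853, 0.1651]
eef_rot: [179.9, 0.3, -84.1]
contact_force: [-1.9, -0.1, -0.7]
gripper_width: 0.0078
```

```bash
python3 ff.py
```

```text
[-1.49 -0.19  0.73 -0.01  0.5  -0.06] [0.23 0.18 0.18] [0.5651 0.1853 0.165 ] [179.93   0.31 -84.1 ] 19.1167
```

Weight is on the pin; release with a limited opening.

Request:
carry_out(
  plan=[
    [0,0,0,0,0,0],
    [0,0,0,0,0,0],
    [0,0,0,0,0,0],
    [0,0,0,0,0,0],
    [0,0,0,0,0,0],
    [0,0,0,0,0,0],
    [0,0,0,0,0,0],
    [0,0,0,0,0,0],
  ],
  fingers=0.3,
)

```text
time_s: 19.78
tcp_pos: [0.5664, 0.1859, 0.1652]
eef_rot: [-179.9, 0.4, -84.1]
contact_force: [1.3, -0.2, 0.6]
gripper_width: 0.0306
```

```bash
python3 -c "
from cap import *
go('wrist','w14',(60,20,260,260),2.5)
go('scene','a14',(270,90,90,100),6)"
```

```text
wrist 19.7833 [0.5664, 0.1859, 0.1652] [-179.93, 0.35, -84.07] [1.31, -0.15, 0.56] [0.09, -0.04, 0.03] 0.030563253846812785
scene 19.8333 [0.5664, 0.1858, 0.1652] [-179.94, 0.35, -84.07] [0.28, 0.27, -0.04] [0.06, -0.01, -0.0] 0.031074982295362284
```

View pics/w14.png

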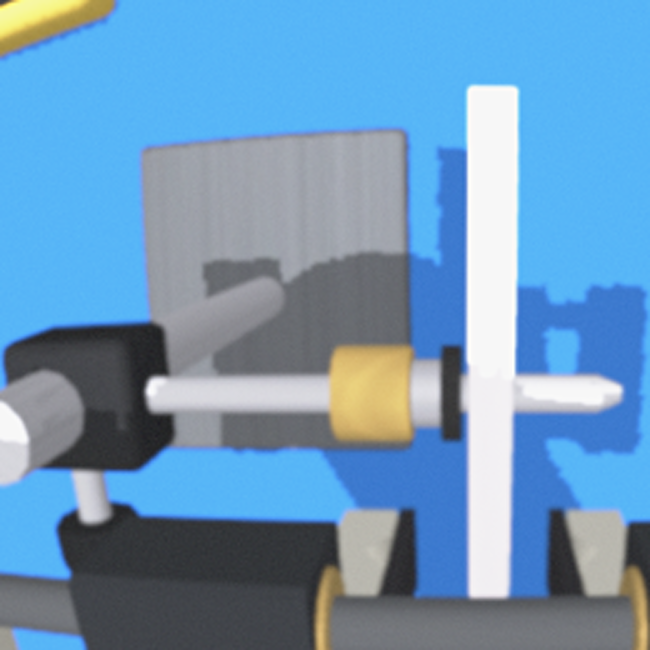

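View pics/a14.png

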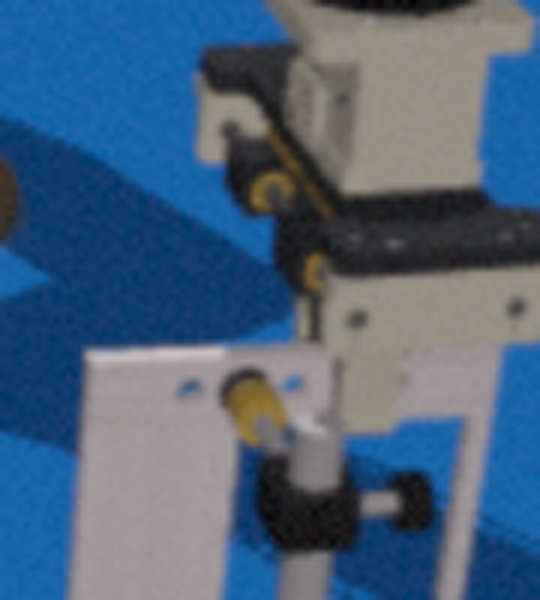

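Request:
carry_out(
  plan=[
    [0,0,0.004,0,0,0],
    [0,0,0.008,0,0,0],
    [0,0,0.012,0,0,0],
    [0,0,0.015,0,0,0],
    [0,0,0.02,0,0,0],
    [0,0,0.02,0,0,0],
    [0,0,0.02,0,0,0],
    [0,0,0.01,0,0,0],
    [0,0,0,0,0,0],
    [0,0,0,0,0,0],
  ],
)

```text
time_s: 20.72
tcp_pos: [0.5655, 0.185, 0.2835]
eef_rot: [-179.9, 0.4, -84.1]
contact_force: [0.5, 0.9, 0.1]
gripper_width: 0.0304
```

```bash
python3 -c "
from cap import *
go('wrist','w15',None,1.5)
go('scene','a15')
go('side','s15')
b=cv2.imread('pics/a15_raw.png');cv2.imwrite('pics/a15c.png',cv2.resize(b[100:240,270:370],None,fx=4,fy=4,interpolation=2))"
```

```text
wrist 20.7167 [0.5655, 0.185, 0.2835] [-179.87, 0.35, -84.07] [0.45, 0.88, 0.12] [0.05, -0.07, 0.0] 0.030437200156397854
scene 20.7667 [0.5655, 0.1849, 0.2833] [-179.88, 0.34, -84.07] [0.08, 1.11, -0.36] [0.04, -0.09, -0.03] 0.03022695952881711
side 20.8167 [0.5653, 0.1848, 0.2826] [-179.95, 0.31, -84.07] [0.44, 0.48, -0.42] [0.08, -0.0, 0.02] 0.03100931383059202
```

View pics/a15.png

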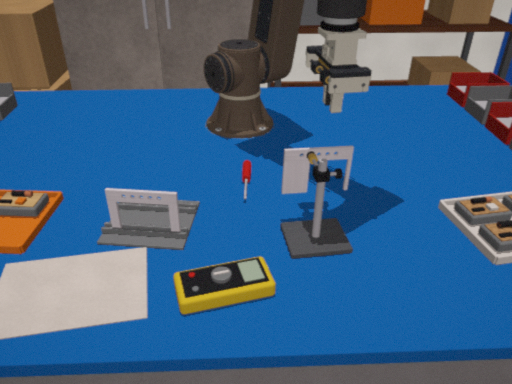

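View pics/a15c.png

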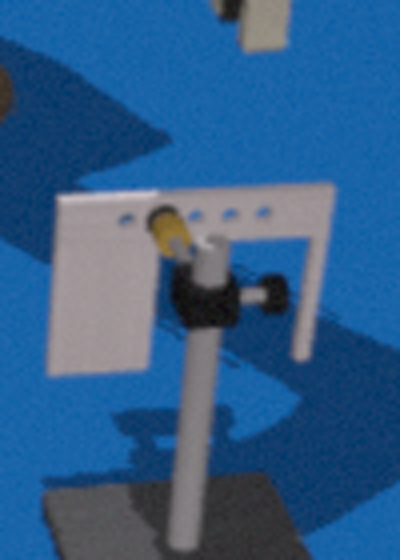

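View pics/s15.png

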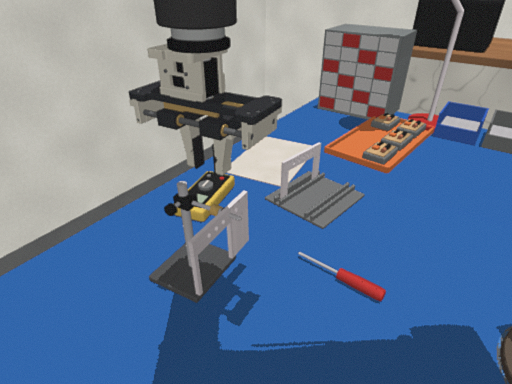

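View pics/w15.png

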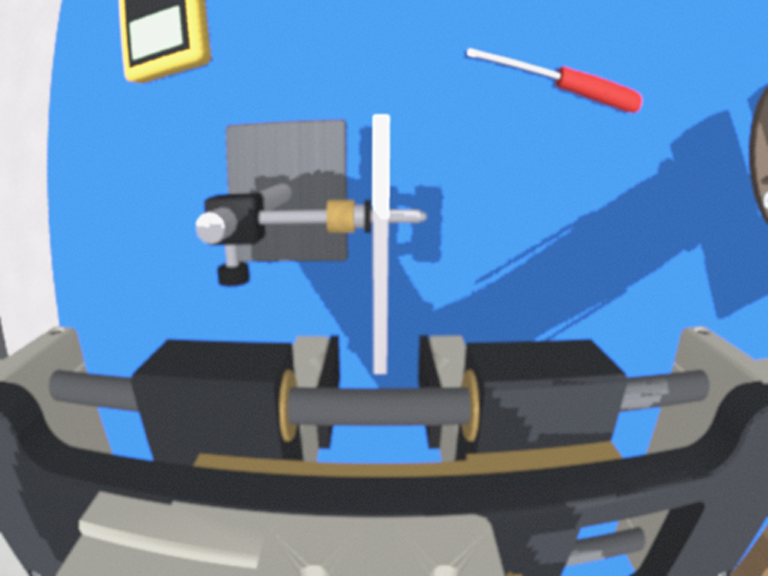

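Request:
carry_out(
  plan=[
    [0,0,0.005,0,0,0],
    [0,0,0,0,0,0],
    [0,0,0,0,0,0],
    [0,0,0,0,0,0],
    [0,0,0,0,0,0],
    [0,0,0,0,0,0],
    [0,0,0,0,0,0],
    [0,0,0,0,0,0],
  ],
)

```text
time_s: 21.53
tcp_pos: [0.5637, 0.1841, 0.2829]
eef_rot: [179.6, 0.1, -84.1]
contact_force: [0.7, 0.6, -0.1]
gripper_width: 0.0306
```

```bash
python3 -c "
from cap import *
go('scene','a16')
a=cv2.imread('pics/a15_raw.png').astype(int);b=cv2.imread('pics/a16_raw.png').astype(int);z=cv2.imread('pics/scene0.png').astype(int)
print('change bracket', abs(a-b)[140:200,275:360].mean(), 'noise', abs(a-b)[220:300,380:430].mean())
for n,(x0,y0,x1,y1) in dict(spare=(100,185,182,235),meter=(170,255,280,312),screw=(238,155,256,205)).items(): print(n,abs(b-z)[y0:y1,x0:x1].mean())
go('wrist','w16')
r.close_job()"
```

```text
scene 21.5333 [0.5637, 0.1841, 0.2829] [179.6, 0.1, -84.09] [0.71, 0.61, -0.12] [0.04, -0.05, 0.04] 0.030574080348643364
change bracket 3.002091503267974 noise 2.6625833333333335
spare 5.603739837398374
meter 3.574375332270069
screw 3.77037037037037
wrist 21.5833 [0.5637, 0.1841, 0.2829] [179.6, 0.1, -84.08] [0.42, -0.54, -0.56] [0.04, -0.1, -0.01] 0.03063767246423484
the job is handed in; nothing more can be done
```

The bracket is hanging on the pin by hole1, the hole second from the wide-leg end, and I handed the job in at about 21.6 s; no verdict was reported.

- **Pressing:** I threaded it in small steps until the spring buffer started to resist. I then held it at about 8 N on the wrist force reading for just over 1 s, inside the 5 to 10 N range. That reading also includes any friction on the pin.
- **Release:** I backed off about 4 mm, lowered the bracket until the pin took its weight, opened the fingers to about 31 mm and lifted clear.
- **Last checks:** The pictures show the bracket level and upright, about 27 mm in from the tip by my estimate. Two scene pictures 0.8 s apart differ only by image noise, so it is still. The wrist force is about zero, so the robot touches nothing.
- **Bystanders:** The spare bracket, meter and screwdriver look to be where they started. The spare's image patch changed a little more than the others (5.6 against about 3.6). I put that down to the missing bracket and its shadow behind it, but I did not measure the spare's position.
- **Disagreement:** The two ways I measured the hole's sideways position differed by about 1.5 mm. I followed the wrist camera, and the bracket went on without noticeable sideways force. It rode slightly high against the pin, with about 2 N vertically, so I lowered it.

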